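# Open the parts tumbler and charge it with the hex bolts

## Task

Get the parts tumbler ready for me: unscrew the black cap from its centre stud and set the cap down on the worktop, then lift off the lid and lay it flat on the worktop, hub up. Then pick all the hex bolts out of the tray of mixed hardware and put them in the tumbler's bowl; the square bars and the nuts stay in the tray. Leave the bowl open, I will add the polishing media myself, and do not push the two loose screwdrivers about.

Things in the scene. Friction and masses are not known exactly. Their poses are not given: they have to be found in the camera images.
- tumbler: bench-top vibratory parts tumbler, fixed to the worktop: dark round base, springs, and on them a grey open bowl, 176 mm in outer diameter. Origin on its vertical axis at worktop height, z up. Bowl rim 128 mm up, floor 68 mm up; inner radius 82 mm at the rim, 75 mm low down; empty at the start. A post of 10.5 mm radius stands in its middle and carries the threaded stud.
- stud_top (a point): top end of the threaded steel stud, on the tumbler's axis, 187 mm above the worktop. Coarse right-hand thread, 22 mm outer diameter, lead 8 mm per turn, from 157 to 185 mm above the worktop
- bowl_floor (a point): centre of the bowl's floor, on the tumbler's axis, 68 mm above the worktop
- lid: loose round grey lid, 176 mm in diameter, 6 mm thick, 160 g, lying on the bowl's rim, held by the cap. Origin: centre of its underside, z up. Lift it by the round hub in its middle: 44 mm in diameter, top 33 mm above the underside. A 30 mm hole goes through hub and lid; the stud passes through and stands 26 mm above the hub once the cap is off.
- cap: black ribbed hand cap on the stud, 50 mm in diameter, 38 mm high, 70 g, blind bore 30 mm deep. Origin: centre of its open underside, z up, 161 mm above the worktop at the start. Turned anticlockwise seen from above it rises 8 mm a turn and is free after just over two turns (13 rad, 17 mm up). Turns easily, stays put between grips, cannot be pulled off while the thread holds.
- tray: open plywood tray, 210 mm (x) by 300 mm (y), 42 mm high, walls and floor 6 mm thick; fixed on the worktop. Origin: centre of its underside, z up.
- tray_floor (a point): centre of the tray's inner floor, 6 mm above the worktop
- bolt_1: steel hex bolt, 60 mm long: hex head 24 mm across flats, 10 mm thick; shank 16 mm in diameter, 50 mm long; 90 g. Origin on its axis at mid-length; x along the bolt, head at the -x end, shank from -20 to +30 mm. Lies in the tray at the start, axis about level. Of the four bolts 2 to 4 are there; the others are absent (None from the start).
- bolt_2: steel hex bolt, 60 mm long: hex head 24 mm across flats, 10 mm thick; shank 16 mm in diameter, 50 mm long; 90 g. Origin on its axis at mid-length; x along the bolt, head at the -x end, shank from -20 to +30 mm. Lies in the tray at the start, axis about level. Of the four bolts 2 to 4 are there; the others are absent (None from the start).
- bolt_3: steel hex bolt, 60 mm long: hex head 24 mm across flats, 10 mm thick; shank 16 mm in diameter, 50 mm long; 90 g. Origin on its axis at mid-length; x along the bolt, head at the -x end, shank from -20 to +30 mm. Lies in the tray at the start, axis about level. Of the four bolts 2 to 4 are there; the others are absent (None from the start).
- bolt_4: steel hex bolt, 60 mm long: hex head 24 mm across flats, 10 mm thick; shank 16 mm in diameter, 50 mm long; 90 g. Origin on its axis at mid-length; x along the bolt, head at the -x end, shank from -20 to +30 mm. Lies in the tray at the start, axis about level. Of the four bolts 2 to 4 are there; the others are absent (None from the start).
- bar_1: plain square steel bar, 60 x 16 x 16 mm (x longest), origin at the centre of its underside; lies in the tray among the bolts and belongs there.
- bar_2: plain square steel bar, 60 x 16 x 16 mm (x longest), origin at the centre of its underside; lies in the tray among the bolts and belongs there.
- nut_1: steel hex nut, 24 mm across flats, 13 mm high, 16 mm bore, lying flat; origin at the centre of its underside; lies in the tray among the bolts and belongs there.
- nut_2: steel hex nut, 24 mm across flats, 13 mm high, 16 mm bore, lying flat; origin at the centre of its underside; lies in the tray among the bolts and belongs there.
- driver_3: stubby screwdriver lying loose on the worktop, 130 x 23 x 21 mm, x along it, blade to +x; a bystander
- driver_2: cross-head screwdriver lying loose on the worktop, 160 x 25 x 23 mm, x along it, blade to +x; a bystander
- clear_left (a point): a point on the worktop (z = 0) at the left: the worktop is bare for 95 mm all round it
- clear_middle (a point): a point on the worktop (z = 0) between the screwed-down clamp fixture and the tool box: the worktop is bare for 45 mm all round it, and nothing taller than 25 mm stands within 70 mm

How it is judged:
By the outcome, as a careful person would: the job done as asked, in the order asked, and still so for the second after the job is handed in, with the robot touching nothing.
Of bolt_1, bolt_2, bolt_3, bolt_4 only 2 to 4 are there at a start; the rules pass over those that are not, and their reading is None.
At some moment in a run one of bolt_1, bolt_2, bolt_3, bolt_4 may be knocked a few centimetres aside while the robot is not near it.
Once in a run the grip may slacken for a moment while it holds something.
It also fails if it takes over 210 s, if anything falls off the work surface, if the arm or the gripper's body presses on something with over 40 N, if the wrist force passes 120 N, or if a joint passes its speed limit or range.

## Robot

A 6-joint arm with a two-finger parallel gripper is mounted at the origin on a cart in front of the work surface, level with it; the furniture and walls round the work are solid. World frame = base frame: x ahead of the robot, y to its left, z up, the work surface at z = 0. Lengths are in m, angles in rad, forces in N, time in s.
With the tool pointing down it reaches from about 0.375 to 0.9 m from the base axis. Payload 3.1 kg.
Tool frame: the origin (TCP) lies at the very end of the fingers, on their centre line; the grasp point (between the pads) lies 19 mm behind it (robot.grip_depth is the distance from the TCP to the grasp point, in m); z points along the fingers, y is the direction in which the jaws open and shut (so a half turn about z gives the same grasp; the last joint's range is limited). The gripper opens to 87 mm and grips with 3 to 60 N. Pads are 19 mm wide; open, the fingers measure 117 mm over their backs; the gripper's body (75 mm by 190 mm) begins 51 mm behind the grasp point.
Start: joints at [1.069, 0.527, 1.433, -0, 1.181, -0.178], TCP at [0.198, 0.593, 0.223] pointing down, gripper open.
Joint ranges: [-3.08, 3.08], [-0.75, 2.2], [0.22, 2.44], [-1.43, 4.57], [0, 2.65], [-2.85, 2.85]. Speed limits (rad/s): [2.79, 2.79, 3.14, 3.14, 3.14, 3.14].

## Interface

Orientations are given as a unit quaternion [x, y, z, w].
In Python, from rig import robot gives the robot as it stands.
- The arm moves only by the tool drive_tool, never from a script. Its argument "series" is a list of rows, each a list of 7 numbers: the shift along the tool's x, y, z in m, then the turn, a rotation vector about the tool's x, y, z in degrees, then the opening, from 0 (shut) to 1 (fully open). A call has 1 to 5 rows; each row shifts and turns the commanded pose from where the row before left it, along the tool's axes as they then stand; what a row does not reach is not made up. A row lasts 1/8 s, in which the tool goes at most 62.5 mm and 10.7 degrees, less where a joint would pass 70% of its speed; a pose out of reach is approached as far as the arm can. A call is refused whole if a number of a shift passes 0.0625 or a number of a turn 10.7, either way. A call with a gripper value outside its range is refused whole. The fingers move at their own pace and stop on an object; "squeeze" is the grip in N (left out, the last holds). Time passes only in rows, so rows that do not move let the fingers close. It gives the time, the measured TCP pose, the force and the opening at its end, in the units of the state.
- robot.get_obs(): the state, without advancing time (a new reading comes with each control period).
- robot.camera(name): name is "side" or "top"; returns (picture, depth): 400x640x3 uint8, blue, green, red; 400x640 float32, m along the optical axis (not along the pixel's ray), 0 where there is no reading.
- robot.camera_model(name): a dict with "fx", "fy", "cx", "cy" (pixels), "k1" (the pictures are not rectified: a ray, as slopes to the right and down, at radius r is drawn at 1 + k1 r^2 times it, then the intrinsics apply), "R" (3x3) and "t" (3): a world point X has camera coordinates R X + t. Camera axes: x right, y down, z forward; pixel columns grow to the right and rows downward; lengths in m; the calibration is good to about 2 mm. A picture is of the moment at which its call begins. camera_model takes no time and is no camera call.
- robot.hand_in(): hands the job in, once; it reports no verdict.
The state is a dict: "time": time; "q": joint angles; "joint_velocities": joint speeds; "joint_torque": joint torques, N m; "position": TCP position; "tool_rot": TCP orientation; "ft_force": force on the tool from outside, world axes, zero at the start; "moment": the same for the moment, N m; "grip_width": finger opening in m.
Only numpy, scipy, OpenCV 4.12 (cv2) and the standard library are available. Lean on these libraries where they do the work, as an engineer would, in place of code of your own. Each camera call takes 0.05 s, during which the arm holds its last target. There are 200 camera calls.

## Working session

There is one attempt and no reset: what is moved stays moved. The work goes in short steps, Python scripts to look and compute and a tool call to move; the robot and the scene stay as the last step left them, time stands still between calls to the robot, and variables do not carry over. Pictures are saved under pics/ and viewed, about 12 in all and at most 16, crops included, and the job is handed in when it is done.

Besides the shell and the picture viewer there is one more tool, called after "Emit:" as a command line: name --pt "numbers of a row" for each row, then --argument value for the rest. drive_tool: Moves the arm, as the interface text tells. Its arguments: {"type":"object","properties":{"series":{"type":"array"},"squeeze":{"type":"number"}},"required":["series"]}

```bash
ls; mkdir -p pics; cat > h.py <<'E'
import numpy as np, cv2
from rig import robot
from scipy.spatial.transform import Rotation as Ro
def K(n):
    m=robot.camera_model(n); return m
def ray(n,u,v):
    m=K(n); x=(u-m['cx'])/m['fx']; y=(v-m['cy'])/m['fy']
    rd=np.hypot(x,y); r=rd
    for _ in range(20): r=rd/(1+m['k1']*r*r)
    s=r/rd if rd>0 else 1
    d=np.array([x*s,y*s,1]); R=np.array(m['R']); t=np.array(m['t'])
    return -R.T@t, R.T@d
def onz(n,u,v,z):
    o,d=ray(n,u,v); return o+d*(z-o[2])/d[2]
def pd(n,u,v,dep):
    o,d=ray(n,u,v); return o+d*dep
def proj(n,X):
    m=K(n); c=np.array(m['R'])@np.array(X)+np.array(m['t']); x,y=c[0]/c[2],c[1]/c[2]
    k=1+m['k1']*(x*x+y*y); return m['fx']*x*k+m['cx'],m['fy']*y*k+m['cy']
def cloud(n,dep):
    m=K(n); v,u=np.mgrid[0:400,0:640]; x=(u-m['cx'])/m['fx']; y=(v-m['cy'])/m['fy']
    rd=np.hypot(x,y); r=rd.copy()
    for _ in range(20): r=rd/(1+m['k1']*r*r)
    s=np.where(rd>0,r/np.maximum(rd,1e-9),1)
    P=np.stack([x*s*dep,y*s*dep,dep],-1)
    W=(P-np.array(m['t']))@np.array(m['R']); W[dep==0]=np.nan
    return W
def obs():
    o=robot.get_obs(); print('t',round(o['time'],2),'p',np.round(o['position'],4),'q',np.round(o['q'],3),'F',np.round(o['ft_force'],1),'w',round(o['grip_width'],4)); print(np.round(Ro.from_quat(o['tool_rot']).as_matrix(),3).tolist()); return o
def rel(p,yaw=None):
    "shift in tool axes to reach world p"
    o=robot.get_obs(); R=Ro.from_quat(o['tool_rot']).as_matrix(); return R.T@(np.array(p)-o['position'])
E
python3 - <<'E'
from h import *
obs()
for n in ('top','side'):
    p,d=robot.camera(n); cv2.imwrite(f'pics/{n}0.png',p); np.save(f'pics/{n}0.npy',d); m=K(n)
    print(n,m['fx'],m['k1'],'pos',-np.array(m['R']).T@m['t'], np.round(m['R'],2).tolist())
E
```

```text
pics
t 0.0 p [0.1979 0.5921 0.2216] q [ 1.07   0.528  1.434 -0.     1.181 -0.179] F [0.7 0.6 0.4] w 0.0871
[[-0.948, 0.317, -0.001], [0.317, 0.948, -0.002], [0.0, -0.002, -1.0]]
top 424.6978388755982 -0.04767034690395174 pos [ 0.09635004 -0.08126807  1.59160331] [[0.29, -0.96, -0.01], [-0.93, -0.28, -0.25], [0.23, 0.08, -0.97]]
side 382.50601831044656 -0.033358009810214626 pos [0.25023869 0.87960749 0.73745612] [[-0.96, -0.28, 0.02], [-0.18, 0.56, -0.81], [0.22, -0.78, -0.58]]
```

View pics/top0.png

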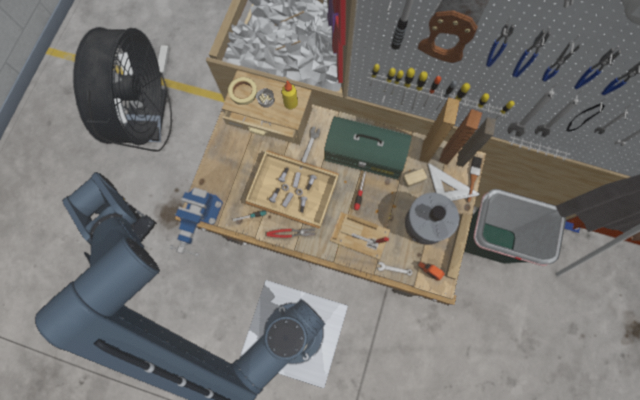

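View pics/side0.png

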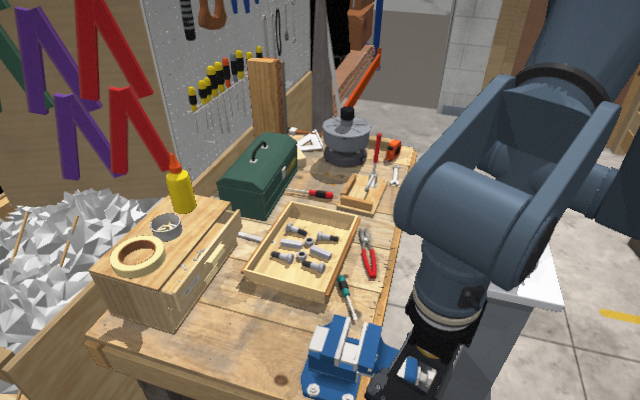

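The top view shows the tumbler at about (433,217), the tray at (291,188) and a loose red driver at (360,190). A teal driver is at (250,216). The side view shows the cap at (347,115) and the tray contents at (300,245). Next I'll measure these.

```bash
python3 - <<'E'
from h import *
p=cv2.imread('pics/side0.png'); c=p[195:305,235:365]; cv2.imwrite('pics/c1.png',cv2.resize(c,None,fx=6,fy=5.4,interpolation=cv2.INTER_CUBIC))
t=cv2.imread('pics/top0.png'); c=t[105:305,180:490]; cv2.imwrite('pics/c2.png',cv2.resize(c,(800,516),interpolation=cv2.INTER_CUBIC))
for n in('top','side'):
    d=np.load(f'pics/{n}0.npy'); W=cloud(n,d); np.save(f'pics/{n}W.npy',W)
    def near(u,v): print(n,u,v,np.round(W[v,u],3))
    for q in ([(436,212),(433,200),(433,232),(291,188),(225,175),(395,205),(360,190),(250,216),(365,235),(370,145),(210,150),(190,205)] if n=='top' else [(347,115),(335,130),(345,150),(300,245),(300,225),(310,194),(350,290)]): near(*q)
    z=W[...,2]; x=W[...,0]
    m=(z>.180)&(z<.215)&(x>.3)&(x<1)&(abs(W[...,1])<.8)
    print('band cap', np.nanmedian(W[m],0), m.sum())
    nn,l,st,ce=cv2.connectedComponentsWithStats(m.astype(np.uint8))
    for i in range(1,nn):
        if st[i,4]>20: print(st[i],ce[i].round(1),np.round(np.nanmean(W[l==i],0),4),np.round(np.nanmin(W[l==i],0),3),np.round(np.nanmax(W[l==i],0),3))
E
```

```text
top 436 212 [ 0.523 -0.349  0.201]
top 433 200 [ 0.583 -0.342  0.134]
top 433 232 [ 0.47  -0.368  0.137]
top 291 188 [0.512 0.177 0.003]
top 225 175 [0.488 0.444 0.001]
top 395 205 [ 0.565 -0.229  0.001]
top 360 190 [ 0.579 -0.083  0.015]
top 250 216 [0.36  0.294 0.   ]
top 365 235 [ 0.415 -0.149  0.017]
top 370 145 [ 0.716 -0.071  0.144]
top 210 150 [ 0.572  0.542 -0.007]
top 190 205 [0.321 0.502 0.08 ]
band cap [ 0.92693498 -0.344463    0.19770127] 1673
[337  64  34  23 188] [352.4  77. ] [0.9332 0.0612 0.1975] [ 0.907 -0.012  0.18 ] [0.967 0.127 0.215]
[372  81  15   8  71] [378.5  84.5] [ 0.9311 -0.0392  0.1982] [ 0.926 -0.065  0.18 ] [ 0.937 -0.015  0.215]
[386  85   9   6  34] [389.9  87.6] [ 0.9315 -0.082   0.1973] [ 0.927 -0.094  0.181] [ 0.937 -0.07   0.215]
[394  87  10   8  46] [399.  90.] [ 0.9314 -0.1163  0.198 ] [ 0.927 -0.133  0.181] [ 0.936 -0.099  0.215]
[405  90  11   8  52] [410.2  93.2] [ 0.931  -0.1587  0.1981] [ 0.928 -0.177  0.18 ] [ 0.934 -0.14   0.214]
[413  93  15  13  72] [420.7  97.8] [ 0.9241 -0.1997  0.1979] [ 0.902 -0.22   0.18 ] [ 0.935 -0.176  0.215]

[... 1408 characters left out ...]
8  0.262 -0.   ]
band cap [ 0.92723507 -0.06217935  0.19682304] 1982
[ 142   87  108   76 1108] [196.5 130.2] [ 0.9346 -0.0608  0.198 ] [ 0.9   -0.407  0.18 ] [1.    0.134 0.215]
[251  87  35  27 327] [268.6 104.8] [ 0.8024 -0.3035  0.1975] [ 0.767 -0.444  0.18 ] [ 0.857 -0.264  0.215]
[340 106  14  11 127] [346.5 110.6] [ 0.5279 -0.3481  0.194 ] [ 0.506 -0.383  0.18 ] [ 0.553 -0.33   0.202]
[376 133   6   6  27] [378.1 135.3] [ 0.3903 -0.2058  0.189 ] [ 0.383 -0.22   0.18 ] [ 0.397 -0.201  0.195]
[168 187  27  19 293] [182.1 197. ] [0.776  0.2738 0.1976] [0.761 0.239 0.18 ] [0.812 0.287 0.215]
[151 213  29   9  49] [165.6 215.8] [0.7865 0.3302 0.1814] [0.748 0.317 0.18 ] [0.807 0.356 0.184]
```

View pics/c2.png

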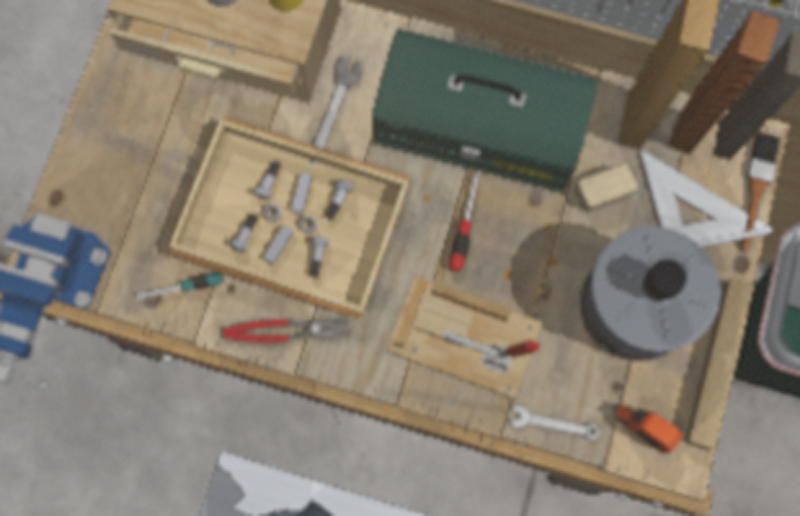

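View pics/c1.png

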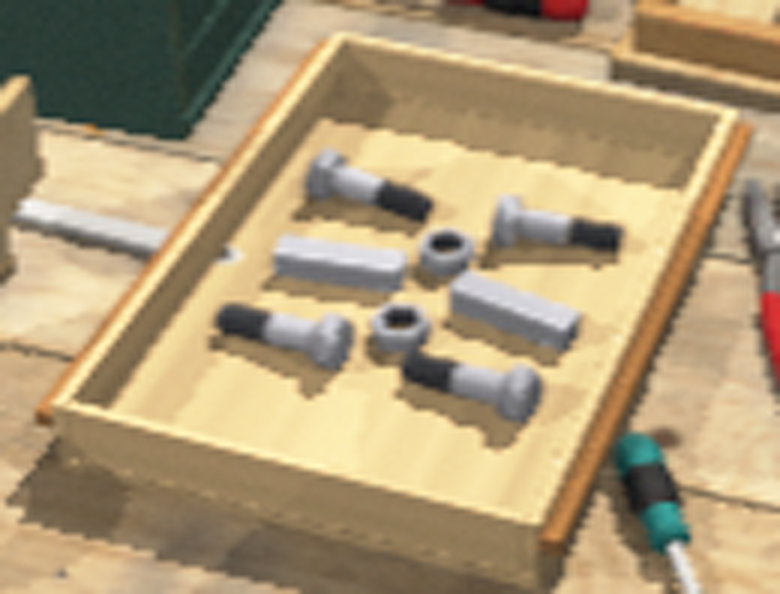

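Crop c2 shows the whole bench. The tray's contents are bolts at about (266,180), (338,198), (245,232) and (317,255), bars at (301,193) and (278,244), and nuts at (271,212) and (307,223). Crop c1 confirms four bolts, two bars and two nuts, with the black ends being the threaded tips. Next come the numbers.

```bash
cat >> h.py <<'E'
def blobs(n,p,d,zmin=.013,c=(.51,.165),hx=.085,hy=.13,show=True):
    W=cloud(n,d); hsv=cv2.cvtColor(p,cv2.COLOR_BGR2HSV)
    m=(hsv[...,1]<75)&(abs(W[...,0]-c[0])<hx)&(abs(W[...,1]-c[1])<hy)&(W[...,2]<.06)&(W[...,2]>zmin)
    m=m.astype(np.uint8); N,l,st,ce=cv2.connectedComponentsWithStats(m,connectivity=4); out=[]
    for i in range(1,N):
        if st[i,4]<12: continue
        P=W[l==i]; xy=P[:,:2]; mu=xy.mean(0); r=cv2.minAreaRect((xy*1000).astype(np.float32))
        _,_,vt=np.linalg.svd(xy-mu); a=np.degrees(np.arctan2(vt[0][1],vt[0][0]))%180
        g=p[l==i].mean(-1); s=(xy-mu)@vt[0]; lo,hi=s<0,s>=0
        print(n,'px',ce[i].round(),'n',st[i,4],'mu',mu.round(4),'rect',np.round(r[0],1),np.round(sorted(r[1]),1),'ang',round(a),'zmax',P[:,2].max().round(3),'zends',np.percentile(P[lo,2],90).round(3),np.percentile(P[hi,2],90).round(3),'bright',g[lo].mean().round(),g[hi].mean().round(),'dir',vt[0].round(2))
    return l
E
python3 - <<'E'
from h import *
for n in('top','side'):
    d=np.load(f'pics/{n}0.npy'); W=cloud(n,d); p=cv2.imread(f'pics/{n}0.png')
    R=np.hypot(W[...,0]-.525,W[...,1]+.355)<.13
    for a,b in((.129,.140),(.155,.17),(.190,.21)):
        m=R&(W[...,2]>a)&(W[...,2]<b); q=W[m]; r=cv2.minEnclosingCircle((q[:,:2]*1000).astype(np.float32)); print(n,a,b,m.sum(),'circle',np.round(r[0],1),round(r[1],1),'z',np.percentile(q[:,2],[10,50,90]).round(4) if len(q) else 0)
    # tray rim
    m=(abs(W[...,0]-.51)<.16)&(abs(W[...,1]-.165)<.2)&(W[...,2]>.036)&(W[...,2]<.048); q=W[m]; r=cv2.minAreaRect((q[:,:2]*1000).astype(np.float32)); print(n,'tray',r, np.median(q[:,2]))
    c=np.array(r[0])/1000
    blobs(n,p,d,c=c)
# height map of bench (top cam), 10mm grid
d=np.load('pics/top0.npy'); W=cloud('top',d); H={}
q=W[(W[...,2]<.5)&(W[...,2]>-.03)]
def free(cx,cy,r): 
    s=q[np.hypot(q[:,0]-cx,q[:,1]-cy)<r]; return len(s),np.percentile(s[:,2],99).round(3),s[:,2].max().round(3)
for x in np.arange(.44,.62,.02):
    print(round(x,2),[ (round(y,2),free(x,y,.1)[2]) for y in np.arange(.38,.52,.02)])
for x in np.arange(.5,.64,.02):
    print(round(x,2),[ (round(y,2),free(x,y,.045)[2]) for y in np.arange(-.26,-.1,.02)])
E
```

```text
top 0.129 0.14 1468 circle [ 528.3 -357.9] 86.9 z [0.1308 0.1342 0.1377]
top 0.155 0.17 10 circle [ 523.4 -353.9] 23.2 z [0.1619 0.1677 0.1686]
top 0.19 0.21 150 circle [ 527.5 -358.3] 24.8 z [0.193  0.1981 0.2022]
top tray ((528.2103881835938, 143.92327880859375), (347.92718505859375, 278.5899963378906), 87.94750213623047) 0.040451887267069934
top px [283. 175.] n 71 mu [0.548  0.2181] rect [551.1 221.5] [26.5 61.5] ang 175 zmax 0.036 zends 0.026 0.033 bright 112.0 140.0 dir [-1.    0.09]
top px [296. 180.] n 67 mu [0.5449 0.164 ] rect [544.3 164. ] [16.4 60.2] ang 3 zmax 0.031 zends 0.025 0.024 bright 159.0 154.0 dir [-1.   -0.06]
top px [311. 181.] n 67 mu [0.556  0.1078] rect [553.2 111.5] [23.5 58. ] ang 172 zmax 0.036 zends 0.033 0.025 bright 143.0 105.0 dir [-0.99  0.13]
top px [335. 181.] n 24 mu [0.5792 0.0179] rect [579.4  19.2] [ 8.6 44.4] ang 178 zmax 0.049 zends 0.045 0.044 bright 153.0 158.0 dir [-1.    0.04]
top px [285. 187.] n 25 mu [0.5038 0.1972] rect [504.5 196.8] [23.4 24.2] ang 51 zmax 0.027 zends 0.021 0.025 bright 125.0 133.0 dir [-0.63 -0.78]
top px [275. 194
[... 6975 characters left out ...]
4(0.009)), (np.float64(-0.12), np.float64(0.025))]
0.62 [(np.float64(-0.26), np.float64(0.042)), (np.float64(-0.24), np.float64(0.042)), (np.float64(-0.22), np.float64(0.114)), (np.float64(-0.2), np.float64(0.124)), (np.float64(-0.18), np.float64(0.124)), (np.float64(-0.16), np.float64(0.122)), (np.float64(-0.14), np.float64(0.123)), (np.float64(-0.12), np.float64(0.124))]
0.64 [(np.float64(-0.26), np.float64(0.044)), (np.float64(-0.24), np.float64(0.126)), (np.float64(-0.22), np.float64(0.134)), (np.float64(-0.2), np.float64(0.138)), (np.float64(-0.18), np.float64(0.139)), (np.float64(-0.16), np.float64(0.142)), (np.float64(-0.14), np.float64(0.139)), (np.float64(-0.12), np.float64(0.138))]
```

Tumbler axis is about (0.528, −0.358). The fitted lid radius is 87 mm (88 given) and the lid top is at 134 mm, so it checks. Four bolts and the bars and nuts are located. Next is a small row planner for z-turns and shifts.

```bash
cat >> h.py <<'E'
class Plan:
    """targets in world (x,y,z,psi deg=jaw angle); rows in tool axes, rounded; vertical tool"""
    def __init__(s,grip,cmd=None):
        o=robot.get_obs(); s.p=np.array(o['position']) if cmd is None else np.array(cmd[:3],float)
        R=Ro.from_quat(o['tool_rot']).as_matrix(); s.psi=np.degrees(np.arctan2(R[1,1],R[0,1])) if cmd is None else cmd[3]
        s.g=grip; s.rows=[]
    def row(s,p,psi):
        y=np.radians(s.psi); T=np.array([[-np.sin(y),np.cos(y),0],[np.cos(y),np.sin(y),0],[0,0,-1]])
        d=np.round(T@(np.array(p)-s.p),4); a=round(-(psi-s.psi),1)
        s.p=s.p+T.T@d; s.psi-=a; s.rows.append([*(d+0.0).tolist(),0,0,a+0.0,s.g])
    def arc(s,p,psi,n=None,step=.05):
        "polar interpolation about base axis"
        a0,a1=np.arctan2(s.p[1],s.p[0]),np.arctan2(p[1],p[0]); r0,r1=np.hypot(*s.p[:2]),np.hypot(*p[:2]); z0=s.p[2]; f0=s.psi
        L=np.linalg.norm([(a1-a0)*(r0+r1)/2,r1-r0,p[2]-z0]); n=n or max(1,int(np.ceil(max(L/step,abs(psi-f0)/10.4))))
        for i in range(1,n+1):
            k=i/n; a=a0+(a1-a0)*k; r=r0+(r1-r0)*k; s.row([r*np.cos(a),r*np.sin(a),z0+(p[2]-z0)*k],f0+(psi-f0)*k)
    def out(s):
        for i in range(0,len(s.rows),5): print('['+','.join('['+','.join(f'{v:g}' for v in r)+']' for r in s.rows[i:i+5])+']')
        print('end',s.p.round(4),round(s.psi,1),len(s.rows))
E
python3 - <<'E'
from h import *
P=Plan(1); P.row([P.p[0],P.p[1],.27],P.psi); P.arc([.528,-.358,.28],-166.6); P.out()
E
```

```text
[[0,0,-0.0483,0,0,0,1],[-0.048,-0.0013,-0.0004,0,0,9.9,1],[-0.0479,0.0034,-0.0004,0,0,9.9,1],[-0.0474,0.0079,-0.0005,0,0,10,1],[-0.0465,0.0125,-0.0004,0,0,9.9,1]]
[[-0.045,0.0169,-0.0004,0,0,9.9,1],[-0.0433,0.0212,-0.0004,0,0,9.9,1],[-0.0411,0.0253,-0.0004,0,0,9.9,1],[-0.0386,0.0291,-0.0004,0,0,10,1],[-0.0355,0.0328,-0.0005,0,0,9.9,1]]
[[-0.0323,0.036,-0.0004,0,0,9.9,1],[-0.0287,0.039,-0.0004,0,0,9.9,1],[-0.0248,0.0416,-0.0004,0,0,10,1],[-0.0207,0.0439,-0.0004,0,0,9.9,1],[-0.0164,0.0457,-0.0005,0,0,9.9,1]]
[[-0.012,0.0471,-0.0004,0,0,9.9,1],[-0.0074,0.0481,-0.0004,0,0,9.9,1],[-0.0028,0.0486,-0.0004,0,0,10,1],[0.002,0.0487,-0.0004,0,0,9.9,1],[0.0066,0.0483,-0.0004,0,0,9.9,1]]
[[0.0113,0.0475,-0.0005,0,0,9.9,1],[0.0157,0.0462,-0.0004,0,0,9.9,1],[0.0202,0.0446,-0.0004,0,0,10,1],[0.0244,0.0424,-0.0004,0,0,9.9,1],[0.0284,0.0399,-0.0004,0,0,9.9,1]]
end [ 0.528 -0.358  0.28 ] -166.6 25
```

Emit:
drive_tool --pt "0 0 -0.048 0 0 0 1" --pt "-0.048 -0.001 -0.0004 0 0 9.9 1" --pt "-0.048 0.003 -0.0004 0 0 9.9 1" --pt "-0.047 0.008 -0.0005 0 0 10 1" --pt "-0.047 0.0125 -0.0004 0 0 9.9 1"

```text
time: 0.72
position: [0.3706, 0.5059, 0.2717]
tool_rot: [0.489, 0.872, -0.0, -0.0]
ft_force: [0.7, -0.0, 0.1]
grip_width: 0.0869
```

Emit:
drive_tool --pt "-0.045 0.017 -0.0004 0 0 9.9 1" --pt "-0.0433 0.0212 -0.0004 0 0 9.9 1" --pt "-0.041 0.0253 -0.0004 0 0 9.9 1" --pt "-0.0385 0.029 -0.0004 0 0 10 1" --pt "-0.0355 0.033 -0.0005 0 0 9.9 1"

```text
time: 1.35
position: [0.5357, 0.3319, 0.2737]
tool_rot: [0.81, 0.587, -0.0, -0.0]
ft_force: [0.0, 0.1, -0.4]
grip_width: 0.0873
```

Emit:
drive_tool --pt "-0.0323 0.036 -0.0004 0 0 9.9 1" --pt "-0.0287 0.039 -0.0004 0 0 9.9 1" --pt "-0.0248 0.0416 -0.0004 0 0 10 1" --pt "-0.0207 0.044 -0.0004 0 0 9.9 1" --pt "-0.0164 0.0457 -0.0005 0 0 9.9 1"

```text
time: 1.98
position: [0.6237, 0.1075, 0.2758]
tool_rot: [0.981, 0.193, -0.0, -0.0]
ft_force: [0.8, 0.3, 0.8]
grip_width: 0.087
```

Emit:
drive_tool --pt "-0.012 0.047 -0.0004 0 0 9.9 1" --pt "-0.0074 0.048 -0.0004 0 0 9.9 1" --pt "-0.0028 0.0486 -0.0004 0 0 10 1" --pt "0.002 0.0487 -0.0004 0 0 9.9 1" --pt "0.0066 0.0483 -0.0004 0 0 9.9 1"

```text
time: 2.6
position: [0.621, -0.1342, 0.2778]
tool_rot: [0.972, -0.236, -0.0, -0.0]
ft_force: [1.0, 0.3, -0.8]
grip_width: 0.0867
```

Emit:
drive_tool --pt "0.0113 0.0475 -0.0005 0 0 9.9 1" --pt "0.0157 0.0462 -0.0004 0 0 9.9 1" --pt "0.02 0.0446 -0.0004 0 0 10 1" --pt "0.0244 0.0424 -0.0004 0 0 9.9 1" --pt "0.0284 0.04 -0.0004 0 0 9.9 1"

```text
time: 3.22
position: [0.5274, -0.3584, 0.2799]
tool_rot: [0.783, -0.622, -0.0, -0.0]
ft_force: [-0.5, 0.1, -0.3]
grip_width: 0.0867
```

Emit:
drive_tool --pt "0 0 0 0 0 0 1" --pt "0 0 0 0 0 0 1"

```text
time: 3.48
position: [0.5281, -0.3568, 0.28]
tool_rot: [0.785, -0.62, -0.001, -0.0]
ft_force: [0.4, 0.5, 0.6]
grip_width: 0.0871
```

```bash
python3 - <<'E'
from h import *
obs(); print(rel([.528,-.358,.166]))
E
```

```text
t 3.48 p [ 0.5281 -0.3568  0.28  ] q [-7.700e-01  4.900e-01  1.331e+00  1.000e-03  1.322e+00  2.138e+00] F [0.4 0.5 0.6] w 0.0871
[[0.232, -0.973, -0.001], [-0.973, -0.232, 0.001], [-0.002, 0.0, -1.0]]
[0.00133767 0.00037856 0.11402881]
```

Emit:
drive_tool --pt "0.0005 0 0.05 0 0 0 1" --pt "0 0 0.04 0 0 0 1" --pt "0 0 0.018 0 0 0 1" --pt "0 0 0.006 0 0 0 1" --pt "0 0 0 0 0 0 1"

```text
time: 4.1
position: [0.5293, -0.3578, 0.1675]
tool_rot: [0.785, -0.619, 0.001, 0.0]
ft_force: [-0.2, 1.2, 0.5]
grip_width: 0.087
```

Emit:
drive_tool --pt "0 0 0 0 0 0 0.4" --pt "0 0 0 0 0 0 0.4" --pt "0 0 0 0 0 0 0.4" --pt "0 0 0 0 0 0 0.4" --pt "0 0 0 0 0 0 0.4" --squeeze 30

```text
time: 4.72
position: [0.5285, -0.3578, 0.1667]
tool_rot: [0.785, -0.62, 0.0, 0.0]
ft_force: [0.8, 0.2, 1.1]
grip_width: 0.0481
```

Emit:
drive_tool --pt "0 0 -0.0002 0 0 -10.6 0.2" --pt "0 0 -0.0002 0 0 -10.6 0.2" --pt "0 0 -0.0002 0 0 -10.6 0.2" --pt "0 0 -0.0003 0 0 -10.6 0.2" --pt "0 0 -0.0003 0 0 -10.6 0.2"

```text
time: 5.35
position: [0.5277, -0.3581, 0.1674]
tool_rot: [0.98, -0.201, -0.001, 0.0]
ft_force: [-1.4, -1.5, -0.6]
grip_width: 0.0482
```

Emit:
drive_tool --pt "0 0 -0.0002 0 0 -10.6 0.2" --pt "0 0 -0.0002 0 0 -10.6 0.2" --pt "0 0 -0.0002 0 0 -10.6 0.2" --pt "0 0 -0.0003 0 0 -10.6 0.2" --pt "0 0 -0.0003 0 0 -10.6 0.2"

```text
time: 5.98
position: [0.5276, -0.3588, 0.1687]
tool_rot: [0.966, 0.257, -0.001, 0.001]
ft_force: [-1.0, -3.6, -0.0]
grip_width: 0.0486
```

Emit:
drive_tool --pt "0 0 -0.0002 0 0 -10.6 0.2" --pt "0 0 -0.0002 0 0 -10.6 0.2" --pt "0 0 -0.0002 0 0 -10.6 0.2" --pt "0 0 -0.0003 0 0 -10.6 0.2" --pt "0 0 -0.0003 0 0 -10.6 0.2"

```text
time: 6.6
position: [0.5286, -0.3599, 0.1703]
tool_rot: [0.75, 0.661, -0.001, 0.002]
ft_force: [0.3, -4.0, -0.5]
grip_width: 0.0485
```

Emit:
drive_tool --pt "0 0 -0.0002 0 0 -10.6 0.2" --pt "0 0 -0.0002 0 0 -10.6 0.2" --pt "0 0 -0.0002 0 0 -10.6 0.2" --pt "0 0 -0.0003 0 0 -10.6 0.2" --pt "0 0 -0.0003 0 0 -10.6 0.2"

```text
time: 7.22
position: [0.5291, -0.3593, 0.1716]
tool_rot: [0.377, 0.926, -0.001, 0.001]
ft_force: [0.4, -2.7, -1.7]
grip_width: 0.0482
```

Emit:
drive_tool --pt "0 0 -0.0002 0 0 -10.6 0.2" --pt "0 0 -0.0002 0 0 -10.6 0.2" --pt "0 0 -0.0002 0 0 -10.6 0.2" --pt "0 0 -0.0003 0 0 -10.6 0.2" --pt "0 0 -0.0003 0 0 -10.6 0.2"

```text
time: 7.85
position: [0.5291, -0.3589, 0.1727]
tool_rot: [-0.076, 0.997, -0.001, 0.001]
ft_force: [1.0, -2.1, -1.6]
grip_width: 0.0484
```

```bash
python3 - <<'E'
from h import *
o=obs(); print(o['moment'])
E
```

```text
t 7.85 p [ 0.5291 -0.3589  0.1727] q [-7.700e-01  6.020e-01  1.445e+00 -1.000e-03  1.092e+00 -2.493e+00] F [ 1.  -2.1 -1.6] w 0.0484
[[-0.988, -0.152, 0.002], [-0.152, 0.988, -0.002], [-0.001, -0.003, -1.0]]
[-0.18937415 -0.17185141  0.01305166]
```

Emit:
drive_tool --pt "0 0 0 0 0 0 0.8" --pt "0 0 0 0 0 0 0.8" --pt "0 0 0 0 0 10.6 0.8" --pt "0 0 0 0 0 10.6 0.8" --pt "0 0 0 0 0 10.6 0.8"

```text
time: 8.48
position: [0.5282, -0.3573, 0.1724]
tool_rot: [0.207, 0.978, 0.0, -0.0]
ft_force: [-0.5, -0.3, -0.6]
grip_width: 0.0691
```

Emit:
drive_tool --pt "0 0 0 0 0 10.6 0.8" --pt "0 0 0 0 0 10.6 0.8" --pt "0 0 0 0 0 10.6 0.8" --pt "0 0 0 0 0 10.6 0.8" --pt "0 0 0 0 0 10.6 0.8"

```text
time: 9.1
position: [0.5282, -0.3573, 0.1724]
tool_rot: [0.622, 0.783, 0.0, -0.0]
ft_force: [0.3, 0.6, -0.6]
grip_width: 0.0697
```

Emit:
drive_tool --pt "0 0 0 0 0 10.6 0.8" --pt "0 0 0 0 0 10.6 0.8" --pt "0 0 0 0 0 10.6 0.8" --pt "0 0 0 0 0 10.6 0.8" --pt "0 0 0 0 0 10.6 0.8"

```text
time: 9.72
position: [0.5282, -0.3573, 0.1724]
tool_rot: [0.906, 0.424, -0.0, -0.0]
ft_force: [1.1, 0.5, -0.6]
grip_width: 0.0695
```

Emit:
drive_tool --pt "0 0 0 0 0 10.6 0.8" --pt "0 0 0 0 0 10.6 0.8" --pt "0 0 0 0 0 10.6 0.8" --pt "0 0 0 0 0 10.6 0.8" --pt "0 0 0 0 0 10.6 0.8"

```text
time: 10.35
position: [0.5282, -0.3573, 0.1724]
tool_rot: [1.0, -0.025, -0.0, -0.0]
ft_force: [-0.6, -0.4, -0.1]
grip_width: 0.0699
```

Emit:
drive_tool --pt "0 0 0 0 0 10.6 0.8" --pt "0 0 0 0 0 10.6 0.8" --pt "0 0 0 0 0 10.6 0.8" --pt "0 0 0 0 0 10.6 0.8" --pt "0 0 0 0 0 10.6 0.8"

```text
time: 10.98
position: [0.5282, -0.3573, 0.1724]
tool_rot: [0.884, -0.468, -0.0, -0.0]
ft_force: [-0.3, 0.1, -0.2]
grip_width: 0.0697
```

Emit:
drive_tool --pt "0 0 0 0 0 10.6 0.8" --pt "0 0 0 0 0 10.6 0.8" --pt "0 0 0 0 0 0 0.4" --pt "0 0 0 0 0 0 0.3" --pt "0 0 0 0 0 0 0.2"

```text
time: 11.6
position: [0.5284, -0.3576, 0.1725]
tool_rot: [0.785, -0.619, -0.0, 0.0]
ft_force: [1.0, 0.9, 0.5]
grip_width: 0.0498
```

Emit:
drive_tool --pt "0 0 0 0 0 0 0.2" --pt "0 0 0 0 0 0 0.2"

```text
time: 11.85
position: [0.5284, -0.3576, 0.1725]
tool_rot: [0.785, -0.62, -0.0, -0.0]
ft_force: [-0.4, -0.3, 0.2]
grip_width: 0.0498
```

Emit:
drive_tool --pt "0 0 -0.0002 0 0 -10.6 0.2" --pt "0 0 -0.0002 0 0 -10.6 0.2" --pt "0 0 -0.0002 0 0 -10.6 0.2" --pt "0 0 -0.0003 0 0 -10.6 0.2" --pt "0 0 -0.0003 0 0 -10.6 0.2"

```text
time: 12.48
position: [0.5282, -0.3582, 0.1738]
tool_rot: [0.98, -0.201, -0.0, 0.001]
ft_force: [-1.6, -0.9, -0.4]
grip_width: 0.0499
```

Emit:
drive_tool --pt "0 0 -0.0002 0 0 -10.6 0.2" --pt "0 0 -0.0002 0 0 -10.6 0.2" --pt "0 0 -0.0002 0 0 -10.6 0.2" --pt "0 0 -0.0003 0 0 -10.6 0.2" --pt "0 0 -0.0003 0 0 -10.6 0.2"

```text
time: 13.1
position: [0.528, -0.3586, 0.1751]
tool_rot: [0.966, 0.257, -0.001, 0.001]
ft_force: [-2.1, -2.4, -0.6]
grip_width: 0.0502
```

Emit:
drive_tool --pt "0 0 -0.0002 0 0 -10.6 0.2" --pt "0 0 -0.0002 0 0 -10.6 0.2" --pt "0 0 -0.0002 0 0 -10.6 0.2" --pt "0 0 -0.0003 0 0 -10.6 0.2" --pt "0 0 -0.0003 0 0 -10.6 0.2"

```text
time: 13.72
position: [0.5287, -0.3597, 0.1764]
tool_rot: [0.75, 0.661, -0.001, 0.002]
ft_force: [0.1, -3.1, -0.8]
grip_width: 0.0499
```

Emit:
drive_tool --pt "0 0 -0.0002 0 0 -10.6 0.2" --pt "0 0 -0.0002 0 0 -10.6 0.2" --pt "0 0 -0.0002 0 0 -10.6 0.2" --pt "0 0 -0.0003 0 0 -10.6 0.2" --pt "0 0 -0.0003 0 0 -10.6 0.2"

```text
time: 14.35
position: [0.529, -0.3588, 0.1776]
tool_rot: [0.377, 0.926, -0.001, 0.001]
ft_force: [0.5, -0.9, -0.4]
grip_width: 0.0499
```

Emit:
drive_tool --pt "0 0 -0.0002 0 0 -10.6 0.2" --pt "0 0 -0.0002 0 0 -10.6 0.2" --pt "0 0 -0.0002 0 0 -10.6 0.2" --pt "0 0 -0.0003 0 0 -10.6 0.2" --pt "0 0 -0.0003 0 0 -10.6 0.2"

```text
time: 14.98
position: [0.5291, -0.3587, 0.1788]
tool_rot: [-0.076, 0.997, -0.001, 0.001]
ft_force: [0.9, -1.7, -1.2]
grip_width: 0.0495
```

Emit:
drive_tool --pt "0 0 0 0 0 0 0.8" --pt "0 0 0 0 0 0 0.8" --pt "0 0 0 0 0 10.6 0.8" --pt "0 0 0 0 0 10.6 0.8" --pt "0 0 0 0 0 10.6 0.8"

```text
time: 15.6
position: [0.5283, -0.3573, 0.1785]
tool_rot: [0.207, 0.978, 0.0, -0.0]
ft_force: [0.2, 0.0, 0.5]
grip_width: 0.0697
```

Emit:
drive_tool --pt "0 0 0 0 0 10.6 0.8" --pt "0 0 0 0 0 10.6 0.8" --pt "0 0 0 0 0 10.6 0.8" --pt "0 0 0 0 0 10.6 0.8" --pt "0 0 0 0 0 10.6 0.8"

```text
time: 16.23
position: [0.5282, -0.3573, 0.1785]
tool_rot: [0.622, 0.783, 0.0, -0.0]
ft_force: [-0.1, -0.1, 0.5]
grip_width: 0.0695
```

Emit:
drive_tool --pt "0 0 0 0 0 10.6 0.8" --pt "0 0 0 0 0 10.6 0.8" --pt "0 0 0 0 0 10.6 0.8" --pt "0 0 0 0 0 10.6 0.8" --pt "0 0 0 0 0 10.6 0.8"

```text
time: 16.85
position: [0.5283, -0.3573, 0.1785]
tool_rot: [0.906, 0.424, -0.0, -0.0]
ft_force: [0.3, 0.8, -0.8]
grip_width: 0.0698
```

Emit:
drive_tool --pt "0 0 0 0 0 10.6 0.8" --pt "0 0 0 0 0 10.6 0.8" --pt "0 0 0 0 0 10.6 0.8" --pt "0 0 0 0 0 10.6 0.8" --pt "0 0 0 0 0 10.6 0.8"

```text
time: 17.48
position: [0.5283, -0.3573, 0.1785]
tool_rot: [1.0, -0.025, -0.0, -0.0]
ft_force: [-0.8, 0.2, 0.2]
grip_width: 0.0696
```

Emit:
drive_tool --pt "0 0 0 0 0 10.6 0.8" --pt "0 0 0 0 0 10.6 0.8" --pt "0 0 0 0 0 10.6 0.8" --pt "0 0 0 0 0 10.6 0.8" --pt "0 0 0 0 0 10.6 0.8"

```text
time: 18.1
position: [0.5283, -0.3574, 0.1785]
tool_rot: [0.884, -0.468, -0.0, -0.0]
ft_force: [-0.2, -0.5, -0.1]
grip_width: 0.0697
```

Emit:
drive_tool --pt "0 0 0 0 0 10.6 0.8" --pt "0 0 0 0 0 10.6 0.8" --pt "0 0 0 0 0 0 0.4" --pt "0 0 0 0 0 0 0.3" --pt "0 0 0 0 0 0 0.2"

```text
time: 18.73
position: [0.5284, -0.3576, 0.1785]
tool_rot: [0.785, -0.619, -0.0, -0.0]
ft_force: [-1.1, -0.1, -0.5]
grip_width: 0.0507
```

Emit:
drive_tool --pt "0 0 0 0 0 0 0.2" --pt "0 0 0 0 0 0 0.2"

```text
time: 18.98
position: [0.5284, -0.3576, 0.1785]
tool_rot: [0.785, -0.62, -0.0, -0.0]
ft_force: [0.3, 1.1, -0.5]
grip_width: 0.0503
```

Emit:
drive_tool --pt "0 0 -0.0002 0 0 -10.6 0.2" --pt "0 0 -0.0002 0 0 -10.6 0.2" --pt "0 0 -0.0002 0 0 -10.6 0.2" --pt "0 0 -0.0003 0 0 -10.6 0.2" --pt "0 0 -0.0003 0 0 -10.6 0.2"

```text
time: 19.6
position: [0.5283, -0.3579, 0.1798]
tool_rot: [0.98, -0.201, -0.0, 0.0]
ft_force: [-0.7, -0.9, 0.5]
grip_width: 0.0504
```

Emit:
drive_tool --pt "0 0 -0.0002 0 0 -10.6 0.2" --pt "0 0 -0.0002 0 0 -10.6 0.2" --pt "0 0 -0.0002 0 0 -10.6 0.2" --pt "0 0 -0.0003 0 0 -10.6 0.2" --pt "0 0 -0.0003 0 0 -10.6 0.2"

```text
time: 20.23
position: [0.5277, -0.3586, 0.1811]
tool_rot: [0.966, 0.257, -0.001, 0.001]
ft_force: [-1.8, -3.0, 0.1]
grip_width: 0.0508
```

Emit:
drive_tool --pt "0 0 -0.0002 0 0 -10.6 0.2" --pt "0 0 -0.0002 0 0 -10.6 0.2" --pt "0 0 -0.0002 0 0 -10.6 0.2" --pt "0 0 -0.0003 0 0 -10.6 0.2" --pt "0 0 -0.0003 0 0 -10.6 0.2"

```text
time: 20.85
position: [0.5285, -0.3599, 0.1824]
tool_rot: [0.75, 0.661, -0.001, 0.002]
ft_force: [0.4, -4.1, -1.0]
grip_width: 0.0506
```

Emit:
drive_tool --pt "0 0 -0.0002 0 0 -10.6 0.2" --pt "0 0 -0.0002 0 0 -10.6 0.2" --pt "0 0 -0.0002 0 0 -10.6 0.2" --pt "0 0 -0.0003 0 0 -10.6 0.2" --pt "0 0 -0.0003 0 0 -10.6 0.2"

```text
time: 21.48
position: [0.5293, -0.359, 0.1837]
tool_rot: [0.377, 0.926, -0.001, 0.002]
ft_force: [1.8, -0.8, -1.2]
grip_width: 0.0505
```

Emit:
drive_tool --pt "0 0 -0.0002 0 0 -10.6 0.2" --pt "0 0 -0.0002 0 0 -10.6 0.2" --pt "0 0 -0.0002 0 0 -10.6 0.2" --pt "0 0 -0.0003 0 0 -10.6 0.2" --pt "0 0 -0.0003 0 0 -10.6 0.2"

```text
time: 22.1
position: [0.5297, -0.3588, 0.1849]
tool_rot: [-0.076, 0.997, -0.001, 0.001]
ft_force: [3.1, -1.8, -0.3]
grip_width: 0.0504
```

Emit:
drive_tool --pt "0 0 -0.002 0 0 0 0.2" --pt "0 0 -0.004 0 0 0 0.2" --pt "0 0 0 0 0 0 0.2"

```text
time: 22.48
position: [0.5287, -0.3579, 0.1912]
tool_rot: [-0.073, 0.997, -0.0, 0.0]
ft_force: [2.3, -1.0, -0.2]
grip_width: 0.0501
```

```bash
python3 - <<'E'
from h import *
obs()
p,d=robot.camera('side'); cv2.imwrite('pics/s1.png',cv2.resize(p[60:190,260:440],(720,520),interpolation=cv2.INTER_CUBIC))
P=Plan(.2); x,y=P.p[:2]; 
P.arc([x,y,.26],P.psi); P.arc([.55,-.185,.24],178); P.out()
E
```

```text
t 22.48 p [ 0.5287 -0.3579  0.1912] q [-0.77   0.58   1.429 -0.     1.132 -2.486] F [ 2.3 -1.  -0.2] w 0.0501
[[-0.989, -0.145, 0.001], [-0.145, 0.989, -0.001], [-0.001, -0.001, -1.0]]
[[0,0,-0.0345,0,0,0,0.2],[0,0,-0.0344,0,0,0,0.2],[-0.0088,0.0209,0.0025,0,0,-10,0.2],[-0.0114,0.0193,0.0025,0,0,-9.9,0.2],[-0.0138,0.0174,0.0025,0,0,-10,0.2]]
[[-0.0159,0.0152,0.0025,0,0,-9.9,0.2],[-0.0176,0.0128,0.0025,0,0,-10,0.2],[-0.0189,0.0102,0.0025,0,0,-9.9,0.2],[-0.0199,0.0074,0.0025,0,0,-10,0.2],[-0.0206,0.0046,0.0025,0,0,-10,0.2]]
end [ 0.55  -0.185  0.24 ] 178.0 10
```

View pics/s1.png

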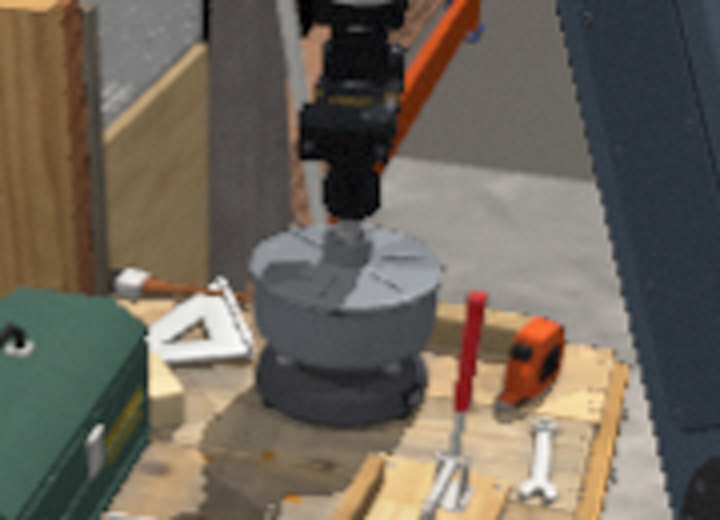

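The crop shows the cap in the jaws at about (350,195), clear of the hub at (348,245), so it is off the thread. The planned turn would exceed q6's range, so I'll turn the other way.

```bash
python3 - <<'E'
from h import *
P=Plan(.2); x,y=P.p[:2]; 
P.arc([x,y,.24],P.psi); P.arc([.55,-.185,.2],0); P.out()
E
```

```text
[[0,0,-0.0489,0,0,0,0.2],[-0.0071,0.0167,0.004,0,0,9.8,0.2],[-0.0036,0.0177,0.004,0,0,9.9,0.2],[0.0001,0.0178,0.004,0,0,9.8,0.2],[0.0035,0.0174,0.004,0,0,9.8,0.2]]
[[0.0069,0.0161,0.004,0,0,9.9,0.2],[0.01,0.0143,0.004,0,0,9.8,0.2],[0.0125,0.0119,0.004,0,0,9.8,0.2],[0.0145,0.0091,0.004,0,0,9.9,0.2],[0.0158,0.006,0.004,0,0,9.8,0.2]]
[[0.0167,0.0026,0.004,0,0,9.8,0.2]]
end [ 0.55  -0.185  0.2  ] 0.0 11
```

Emit:
drive_tool --pt "0 0 -0.049 0 0 0 0.2" --pt "-0.007 0.0167 0.004 0 0 9.8 0.2" --pt "-0.0036 0.0177 0.004 0 0 9.9 0.2" --pt "0 0.018 0.004 0 0 9.8 0.2" --pt "0.0035 0.0174 0.004 0 0 9.8 0.2"

```text
time: 23.15
position: [0.5424, -0.2861, 0.2231]
tool_rot: [0.269, 0.963, 0.0, -0.002]
ft_force: [0.6, -0.4, -0.5]
grip_width: 0.05
```

Emit:
drive_tool --pt "0.007 0.016 0.004 0 0 9.9 0.2" --pt "0.01 0.0143 0.004 0 0 9.8 0.2" --pt "0.0125 0.012 0.004 0 0 9.8 0.2" --pt "0.0145 0.009 0.004 0 0 9.9 0.2" --pt "0.016 0.006 0.004 0 0 9.8 0.2"

```text
time: 23.78
position: [0.5485, -0.2001, 0.2031]
tool_rot: [0.646, 0.763, -0.0, -0.001]
ft_force: [0.5, -0.0, -0.5]
grip_width: 0.0503
```

Emit:
drive_tool --pt "0.0167 0.0026 0.004 0 0 9.8 0.2" --pt "0 0 0.05 0 0 0 0.2" --pt "0 0 0.05 0 0 0 0.2" --pt "0 0 0.05 0 0 0 0.2" --pt "0 0 0.02 0 0 0 0.2"

```text
time: 24.4
position: [0.5463, -0.1828, 0.0264]
tool_rot: [0.707, 0.708, -0.001, -0.004]
ft_force: [-0.2, 0.6, -0.2]
grip_width: 0.0501
```

Emit:
drive_tool --pt "0 0 0.01 0 0 0 0.2" --pt "0 0 0.005 0 0 0 0.2" --pt "0 0 0 0 0 0 0.2"

```text
time: 24.78
position: [0.5497, -0.1846, 0.0152]
tool_rot: [0.706, 0.708, 0.0, 0.0]
ft_force: [-0.8, -0.5, 0.2]
grip_width: 0.0504
```

```bash
python3 - <<'E'
from h import *
obs()
p,d=robot.camera('side'); cv2.imwrite('pics/s2.png',cv2.resize(p[110:230,270:430],(720,540),interpolation=cv2.INTER_CUBIC))
E
```

```text
t 24.77 p [ 0.5497 -0.1846  0.0152] q [-0.517  0.77   1.686 -0.     0.684 -0.518] F [-0.8 -0.5  0.2] w 0.0504
[[-0.002, 1.0, 0.001], [1.0, 0.002, -0.0], [-0.0, 0.001, -1.0]]
```

View pics/s2.png

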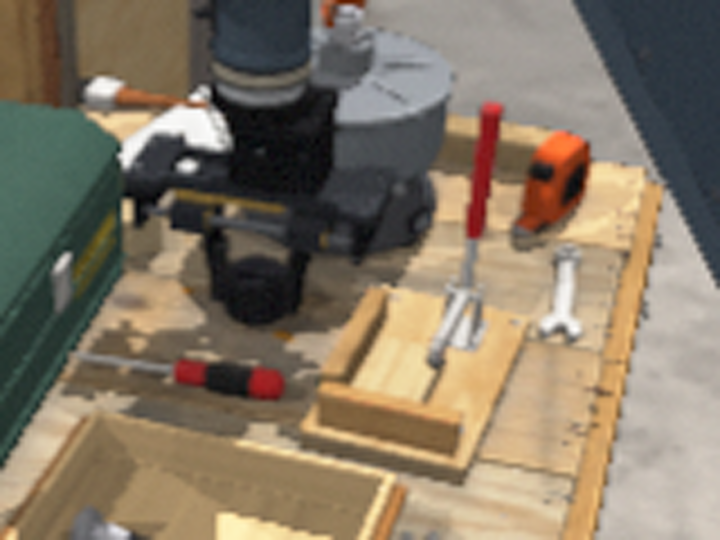

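The cap is held upright at about (258,290) over bare worktop. The gripper body is clear of the toolbox and both drivers. I'll lower it gently.

Emit:
drive_tool --pt "0 0 0.004 0 0 0 0.2" --pt "0 0 0.003 0 0 0 0.2" --pt "0 0 0.001 0 0 0 0.2" --pt "0 0 0 0 0 0 0.2"

```text
time: 25.32
position: [0.5496, -0.1845, 0.0076]
tool_rot: [0.706, 0.708, 0.0, 0.0]
ft_force: [-2.8, 0.7, 5.7]
grip_width: 0.0505
```

Emit:
drive_tool --pt "0 0 0.001 0 0 0 0.2" --pt "0 0 0 0 0 0 0.2"

```text
time: 25.58
position: [0.5496, -0.1845, 0.0075]
tool_rot: [0.706, 0.708, 0.0, 0.001]
ft_force: [-2.4, 0.5, 12.0]
grip_width: 0.0505
```

Emit:
drive_tool --pt "0 0 -0.001 0 0 0 0.2" --pt "0 0 0 0 0 0 0.75" --pt "0 0 0 0 0 0 0.75" --pt "0 0 -0.02 0 0 0 0.75" --pt "0 0 -0.05 0 0 0 0.85"

```text
time: 26.2
position: [0.5476, -0.1835, 0.0746]
tool_rot: [0.707, 0.708, -0.001, -0.003]
ft_force: [1.3, -0.1, 0.7]
grip_width: 0.0694
```

Emit:
drive_tool --pt "0 0 -0.06 0 0 0 1" --pt "0 0 -0.06 0 0 0 1" --pt "0 0 -0.03 0 0 0 1" --pt "0 0 0 0 0 0 1"

```text
time: 26.7
position: [0.551, -0.1852, 0.2291]
tool_rot: [0.706, 0.708, 0.001, 0.003]
ft_force: [0.1, -0.0, -0.3]
grip_width: 0.0868
```

```bash
python3 - <<'E'
from h import *
obs()
p,d=robot.camera('top'); W=cloud('top',d); m=(np.hypot(W[...,0]-.55,W[...,1]+.185)<.05)&(W[...,2]>.03)&(W[...,2]<.06); print('cap top',m.sum(), W[m].mean(0) if m.any() else '')
P=Plan(1); P.arc([.528,-.358,.23],0); P.out()
E
```

```text
t 26.7 p [ 0.551  -0.1852  0.2291] q [-0.516  0.458  1.542  0.     1.135 -0.518] F [ 0.1 -0.  -0.3] w 0.0868
[[-0.002, 1.0, 0.005], [1.0, 0.002, -0.003], [-0.003, 0.005, -1.0]]
cap top 30 [ 0.52945546 -0.18490177  0.03649057]
[[-0.0425,-0.0004,-0.0008,0,0,0,1],[-0.0432,-0.0038,-0.0008,0,0,0.1,1],[-0.0438,-0.007,-0.0007,0,0,0,1],[-0.044,-0.0106,-0.0008,0,0,0,1]]
end [ 0.528 -0.358  0.23 ] 0.0 4
```

Emit:
drive_tool --pt "-0.0425 -0.0004 -0.001 0 0 0 1" --pt "-0.0432 -0.004 -0.001 0 0 0 1" --pt "-0.0438 -0.007 -0.001 0 0 0 1" --pt "-0.044 -0.0106 -0.001 0 0 0 1" --pt "0 0 0 0 0 0 1"

```text
time: 27.38
position: [0.526, -0.3606, 0.2274]
tool_rot: [0.708, 0.706, -0.0, -0.002]
ft_force: [0.3, -0.1, 0.1]
grip_width: 0.087
```

```bash
python3 - <<'E'
from h import *
obs(); print(rel([.528,-.358,.138]))
p,d=robot.camera('top'); W=cloud('top',d); m=(np.hypot(W[...,0]-.55,W[...,1]+.185)<.05)&(W[...,2]>.03)&(W[...,2]<.06); print('cap top',m.sum(), W[m].mean(0) if m.any() else '',np.ptp(W[m],0))
E
```

```text
t 27.38 p [ 0.526  -0.3606  0.2274] q [-7.760e-01  5.420e-01  1.391e+00 -1.000e-03  1.213e+00 -7.730e-01] F [ 0.3 -0.1  0.1] w 0.087
[[0.003, 1.0, -0.003], [1.0, -0.003, 0.002], [0.002, -0.003, -1.0]]
[0.00243971 0.00232805 0.08935919]Traceback (most recent call last):
  File "<stdin>", line 3, in <module>
    return _methods._ptp(a, axis=axis, out=out, **kwargs)
           ~~~~~~~~~~~~~^^^^^^^^^^^^^^^^^^^^^^^^^^^^^^^^^
    umr_maximum(a, axis, None, out, keepdims),
    ~~~~~~~~~~~^^^^^^^^^^^^^^^^^^^^^^^^^^^^^^
ValueError: zero-size array to reduction operation maximum which has no identity
```

Emit:
drive_tool --pt "0 0 0.04 0 0 0 1" --pt "0 0 0.02 0 0 0 1" --pt "0 0 0.01 0 0 0 1" --pt "0 0 0 0 0 0 1"

```text
time: 27.92
position: [0.5275, -0.3565, 0.1593]
tool_rot: [0.706, 0.708, 0.0, -0.001]
ft_force: [0.3, 0.5, 1.1]
grip_width: 0.087
```

```bash
python3 - <<'E'
from h import *
obs(); print(rel([.528,-.358,.138]))
p,d=robot.camera('side'); W=cloud('side',d); m=(np.hypot(W[...,0]-.55,W[...,1]+.185)<.05)&(W[...,2]>.03)&(W[...,2]<.06); print('cap top',m.sum(), W[m].mean(0) if m.any() else '')
E
```

```text
t 27.93 p [ 0.5275 -0.3565  0.1593] q [-0.77   0.616  1.459  0.     1.069 -0.773] F [0.3 0.5 1.1] w 0.087
[[-0.003, 1.0, -0.002], [1.0, 0.003, 0.002], [0.002, -0.002, -1.0]]
[-0.00158712  0.00056631  0.02133245]
cap top 108 [ 0.54883309 -0.17674851  0.03707099]
```

The cap stands at (0.549, −0.18) with its top at 37 mm, so it is upright. Now I'll take the lid.

Emit:
drive_tool --pt "-0.001 0 0.012 0 0 0 1" --pt "0 0 0.008 0 0 0 1" --pt "0 0 0 0 0 0 1" --pt "0 0 0 0 0 0 0.4" --pt "0 0 0 0 0 0 0.3" --squeeze 45

```text
time: 28.6
position: [0.5279, -0.3592, 0.1409]
tool_rot: [0.706, 0.708, -0.0, 0.0]
ft_force: [-0.1, -0.6, 0.4]
grip_width: 0.0743
```

Emit:
drive_tool --pt "0 0 0 0 0 0 0.2" --pt "0 0 0 0 0 0 0.2" --pt "0 0 -0.005 0 0 0 0.2" --pt "0 0 -0.005 0 0 0 0.2" --pt "0 0 0 0 0 0 0.2"

```text
time: 29.22
position: [0.5279, -0.3591, 0.151]
tool_rot: [0.706, 0.708, -0.0, 0.0]
ft_force: [-0.4, 1.2, -1.4]
grip_width: 0.0436
```

```bash
python3 - <<'E'
from h import *
P=Plan(.2); x,y=P.p[:2]; P.arc([x,y,.3],0,n=4); P.arc([.515,.445,.25],90,step=.045); P.out()
E
```

```text
[[0,0,-0.0372,0,0,0,0.2],[0,0,-0.0373,0,0,0.1,0.2],[0,0,-0.0372,0,0,0,0.2],[0,0,-0.0373,0,0,0,0.2],[0.0343,0.0242,0.0025,0,0,-4.5,0.2]]
[[0.034,0.0247,0.0025,0,0,-4.5,0.2],[0.0338,0.0252,0.0025,0,0,-4.5,0.2],[0.0337,0.0258,0.0025,0,0,-4.5,0.2],[0.0333,0.0262,0.0025,0,0,-4.5,0.2],[0.0332,0.0268,0.0025,0,0,-4.5,0.2]]
[[0.0329,0.0273,0.0025,0,0,-4.5,0.2],[0.0327,0.0278,0.0025,0,0,-4.5,0.2],[0.0324,0.0283,0.0025,0,0,-4.5,0.2],[0.0321,0.0289,0.0025,0,0,-4.5,0.2],[0.0319,0.0293,0.0025,0,0,-4.5,0.2]]
[[0.0316,0.0298,0.0025,0,0,-4.5,0.2],[0.0313,0.0303,0.0025,0,0,-4.5,0.2],[0.031,0.0309,0.0025,0,0,-4.5,0.2],[0.0307,0.0313,0.0025,0,0,-4.5,0.2],[0.0304,0.0318,0.0025,0,0,-4.5,0.2]]
[[0.0301,0.0323,0.0025,0,0,-4.5,0.2],[0.0297,0.0328,0.0025,0,0,-4.5,0.2],[0.0295,0.0333,0.0025,0,0,-4.5,0.2],[0.029,0.0337,0.0025,0,0,-4.5,0.2]]
end [0.515 0.445 0.25 ] 90.0 24
```

Emit:
drive_tool --pt "0 0 -0.037 0 0 0 0.2" --pt "0 0 -0.037 0 0 0 0.2" --pt "0 0 -0.037 0 0 0 0.2" --pt "0 0 -0.037 0 0 0 0.2" --pt "0 0 0 0 0 0 0.2"

```text
time: 29.85
position: [0.5291, -0.3602, 0.3021]
tool_rot: [0.706, 0.708, 0.0, 0.004]
ft_force: [0.2, -0.2, -1.9]
grip_width: 0.0433
```

Emit:
drive_tool --pt "0.0343 0.024 0.0025 0 0 -4.5 0.2" --pt "0.034 0.0247 0.0025 0 0 -4.5 0.2" --pt "0.0338 0.0252 0.0025 0 0 -4.5 0.2" --pt "0.0337 0.0258 0.0025 0 0 -4.5 0.2" --pt "0.0333 0.026 0.0025 0 0 -4.5 0.2"

```text
time: 30.48
position: [0.6241, -0.1711, 0.2835]
tool_rot: [0.554, 0.833, -0.0, -0.002]
ft_force: [0.3, 0.1, -1.2]
grip_width: 0.0436
```

Emit:
drive_tool --pt "0.033 0.027 0.0025 0 0 -4.5 0.2" --pt "0.033 0.0273 0.0025 0 0 -4.5 0.2" --pt "0.0327 0.0278 0.0025 0 0 -4.5 0.2" --pt "0.0324 0.0283 0.0025 0 0 -4.5 0.2" --pt "0.032 0.029 0.0025 0 0 -4.5 0.2"

```text
time: 31.1
position: [0.6566, 0.0398, 0.271]
tool_rot: [0.381, 0.925, -0.001, -0.002]
ft_force: [-0.6, -0.3, -2.0]
grip_width: 0.0433
```

Emit:
drive_tool --pt "0.032 0.0293 0.0025 0 0 -4.5 0.2" --pt "0.0316 0.03 0.0025 0 0 -4.5 0.2" --pt "0.0313 0.0303 0.0025 0 0 -4.5 0.2" --pt "0.031 0.031 0.0025 0 0 -4.5 0.2" --pt "0.0307 0.0313 0.0025 0 0 -4.5 0.2"

```text
time: 31.72
position: [0.6184, 0.2534, 0.2585]
tool_rot: [0.193, 0.981, -0.001, -0.002]
ft_force: [0.5, 0.3, -1.0]
grip_width: 0.0435
```

Emit:
drive_tool --pt "0.0304 0.0318 0.0025 0 0 -4.5 0.2" --pt "0.03 0.0323 0.0025 0 0 -4.5 0.2" --pt "0.0297 0.0328 0.0025 0 0 -4.5 0.2" --pt "0.0295 0.0333 0.0025 0 0 -4.5 0.2" --pt "0.029 0.0337 0.0025 0 0 -4.5 0.2"

```text
time: 32.35
position: [0.5119, 0.4458, 0.2459]
tool_rot: [-0.002, 1.0, -0.001, -0.002]
ft_force: [0.9, 0.0, -0.6]
grip_width: 0.0436
```

Emit:
drive_tool --pt "0 0 0 0 0 0 0.2" --pt "0 0 0 0 0 0 0.2"

```text
time: 32.6
position: [0.5131, 0.4447, 0.2469]
tool_rot: [-0.001, 1.0, -0.001, -0.001]
ft_force: [-0.6, -0.6, -1.6]
grip_width: 0.0435
```

```bash
python3 - <<'E'
from h import *
obs(); print(rel([.515,.445,.03]))
p,d=robot.camera('side'); W=cloud('side',d); cv2.imwrite('pics/s3.png',p)
m=(np.hypot(W[...,0]-.515,W[...,1]-.445)<.1)&(W[...,2]>.215)&(W[...,2]<.30); q=W[m]; print(m.sum(), np.percentile(q[:,2],[2,50,98]) if m.any() else '')
E
```

```text
t 32.6 p [0.5131 0.4447 0.2469] q [ 5.500e-01  5.810e-01  1.256e+00 -1.000e-03  1.307e+00 -1.022e+00] F [-0.6 -0.6 -1.6] w 0.0435
[[-1.0, -0.002, -0.002], [-0.002, 1.0, -0.002], [0.002, -0.002, -1.0]]
[-0.00230571  0.00072798  0.21690433]
4310 [0.23185277 0.23585255 0.26662661]
```

View pics/s3.png

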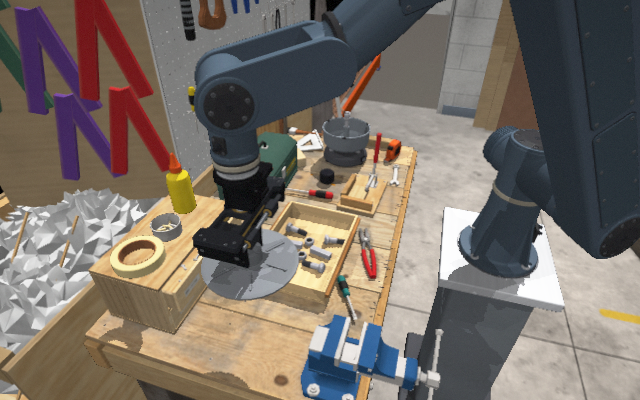

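The side view shows the lid held level at about (250,262) over bare worktop. The cap stands alone at (327,176) and the bowl is open at (346,135). I'll lower it.

Emit:
drive_tool --pt "-0.001 0 0.05 0 0 0 0.2" --pt "-0.001 0 0.05 0 0 0 0.2" --pt "0 0 0.05 0 0 0 0.2" --pt "0 0 0.04 0 0 0 0.2" --pt "0 0 0.02 0 0 0 0.2"

```text
time: 33.28
position: [0.5153, 0.4431, 0.0356]
tool_rot: [0.0, 1.0, -0.001, -0.002]
ft_force: [-0.4, 0.8, -0.1]
grip_width: 0.0438
```

Emit:
drive_tool --pt "0 0 0.008 0 0 0 0.2" --pt "0 0 0.003 0 0 0 0.2" --pt "0 0 0 0 0 0 0.2"

```text
time: 33.65
position: [0.5166, 0.4459, 0.029]
tool_rot: [-0.001, 1.0, 0.001, 0.001]
ft_force: [-0.0, -0.1, -1.7]
grip_width: 0.0433
```

Emit:
drive_tool --pt "0 0 0.007 0 0 0 0.2" --pt "0 0 0.003 0 0 0 0.2" --pt "0 0 0.002 0 0 0 0.2" --pt "0 0 0 0 0 0 0.2"

```text
time: 34.15
position: [0.5155, 0.4453, 0.0171]
tool_rot: [-0.001, 1.0, -0.0, -0.0]
ft_force: [-2.5, -1.9, 6.1]
grip_width: 0.0437
```

Emit:
drive_tool --pt "0 0 0.002 0 0 0 0.2" --pt "0 0 0.001 0 0 0 0.2" --pt "0 0 0 0 0 0 0.2"

```text
time: 34.52
position: [0.5156, 0.4454, 0.017]
tool_rot: [-0.001, 1.0, -0.0, 0.0]
ft_force: [-5.8, -5.1, 20.3]
grip_width: 0.0438
```

Emit:
drive_tool --pt "0 0 -0.003 0 0 0 0.2" --pt "0 0 0 0 0 0 0.7" --pt "0 0 0 0 0 0 0.7" --pt "0 0 -0.02 0 0 0 0.7" --pt "0 0 -0.05 0 0 0 0.7"

```text
time: 35.15
position: [0.514, 0.4442, 0.084]
tool_rot: [-0.001, 1.0, -0.002, -0.003]
ft_force: [0.1, 0.5, 0.2]
grip_width: 0.0605
```

Emit:
drive_tool --pt "0 0 -0.06 0 0 0 0.7" --pt "0 0 -0.06 0 0 0 0.7" --pt "0 0 -0.03 0 0 0 0.5" --pt "0 0 0 0 0 0 0.4"

```text
time: 35.65
position: [0.5174, 0.4465, 0.2404]
tool_rot: [-0.001, 1.0, 0.002, 0.004]
ft_force: [-0.9, -0.0, -0.5]
grip_width: 0.0484
```

```bash
python3 - <<'E'
from h import *
obs()
p,d=robot.camera('side'); W=cloud('side',d); np.save('pics/s4.npy',d); cv2.imwrite('pics/s4.png',p)
m=(np.hypot(W[...,0]-.515,W[...,1]-.445)<.12)&(W[...,2]>-.01)&(W[...,2]<.05)
q=W[m&(W[...,2]>.003)&(W[...,2]<.012)]; A=np.c_[q[:,:2]-[.515,.445],np.ones(len(q))]; c=np.linalg.lstsq(A,q[:,2],rcond=None)[0]; print('lid plane tilt deg',np.degrees(c[:2]),'z',c[2],len(q)); print(cv2.minEnclosingCircle((q[:,:2]*1000).astype(np.float32)))
h=W[m&(W[...,2]>.025)]; print('hub',h.mean(0),np.percentile(h[:,2],95))
blobs('side',p,d,c=(.515,.165),hx=.085,hy=.12)
p,d=robot.camera('top'); blobs('top',p,d,c=(.515,.165),hx=.085,hy=.12); cv2.imwrite('pics/t4.png',p)
E
```

```text
t 35.65 p [0.5174 0.4465 0.2404] q [ 0.549  0.589  1.261  0.     1.283 -1.024] F [-0.9 -0.  -0.5] w 0.0484
[[-1.0, -0.002, 0.008], [-0.002, 1.0, 0.005], [-0.008, 0.005, -1.0]]
lid plane tilt deg [0.00541395 0.1611013 ] z 0.006102858323412179 4074
((512.5372924804688, 444.7090759277344), 117.20984649658203)
hub [0.51466248 0.44714756 0.03144386] 0.03485624176115579
side px [295. 229.] n 118 mu [0.5568 0.113 ] rect [553.1 111.7] [22.2 58. ] ang 176 zmax 0.032 zends 0.031 0.024 bright 136.0 86.0 dir [-1.    0.08]
side px [329. 239.] n 88 mu [0.4504 0.1261] rect [448.2 122.9] [21.2 36. ] ang 18 zmax 0.032 zends 0.03 0.025 bright 155.0 156.0 dir [-0.95 -0.31]
side px [309. 240.] n 48 mu [0.5057 0.1414] rect [506.  141.8] [24.2 24.6] ang 119 zmax 0.021 zends 0.02 0.02 bright 154.0 145.0 dir [-0.49  0.87]
side px [291. 243.] n 140 mu [0.547  0.1671] rect [548.1 164.9] [18.9 59. ] ang 5 zmax 0.025 zends 0.024 0.024 bright 172.0 170.0 dir [-1.   -0.08]
side px [320. 251.] n 144 mu [0.462  0.1761] rect [463.2 174.6] [18.  58.4] ang 167 zmax 0.025 zends 0.024 0.024 bright 175.0 175.0 dir [-0.98
[... 927 characters left out ...]
49 0.1962] rect [505.7 196.7] [22. 23.] ang 47 zmax 0.028 zends 0.021 0.021 bright 130.0 141.0 dir [-0.68 -0.74]
top px [274. 195.] n 65 mu [0.4605 0.2256] rect [462.8 222.7] [24.3 59.8] ang 172 zmax 0.036 zends 0.026 0.032 bright 115.0 147.0 dir [-0.99  0.14]
top px [299. 192.] n 24 mu [0.5036 0.1392] rect [502.5 139.7] [22.7 23.9] ang 56 zmax 0.022 zends 0.021 0.021 bright 128.0 141.0 dir [-0.55 -0.83]
top px [288. 199.] n 68 mu [0.4613 0.1719] rect [460.  173.4] [20.  59.3] ang 167 zmax 0.029 zends 0.026 0.025 bright 159.0 156.0 dir [-0.97  0.23]
top px [299. 205.] n 48 mu [0.4503 0.1211] rect [449.2 124.8] [26.3 35.1] ang 7 zmax 0.038 zends 0.03 0.026 bright 146.0 151.0 dir [-0.99 -0.12]
```

The lid is flat (tilt 0.2°, top at 6 mm, hub top 33–35 mm). One bolt has been knocked from (0.468,0.112) to about (0.445,0.12). I'll go for the bolt at (0.553,0.220) first.

```bash
python3 - <<'E'
from h import *
p=cv2.imread('pics/s4.png');d=np.load('pics/s4.npy')
blobs('side',p,d,c=(.45,.13),hx=.06,hy=.03)
P=Plan(.44); P.arc([.548,.2205,.11],84,step=.05); P.arc([.548,.2205,.03],84,n=2); P.out()
E
```

```text
side px [332. 240.] n 120 mu [0.4422 0.1248] rect [435.7 124.9] [27.8 66.2] ang 11 zmax 0.043 zends 0.03 0.024 bright 156.0 107.0 dir [-0.98 -0.18]
side px [310. 241.] n 31 mu [0.5011 0.1426] rect [501.4 142.6] [15.5 23.6] ang 87 zmax 0.021 zends 0.02 0.02 bright 151.0 140.0 dir [0.05 1.  ]
[[-0.0117,-0.0382,0.0209,0,0,1,0.44],[-0.0098,-0.0379,0.0209,0,0,1,0.44],[-0.0079,-0.0376,0.0209,0,0,1.1,0.44],[-0.0061,-0.0371,0.0209,0,0,1,0.44],[-0.0043,-0.0367,0.0209,0,0,1,0.44]]
[[-0.0025,-0.0361,0.0209,0,0,1,0.44],[0,0,0.04,0,0,0,0.44],[0,0,0.04,0,0,0,0.44]]
end [0.548  0.2205 0.03  ] 84.0 8
```

Emit:
drive_tool --pt "-0.0117 -0.038 0.021 0 0 1 0.44" --pt "-0.01 -0.038 0.021 0 0 1 0.44" --pt "-0.008 -0.0376 0.021 0 0 1.1 0.44" --pt "-0.006 -0.037 0.021 0 0 1 0.44" --pt "-0.0043 -0.0367 0.021 0 0 1 0.44"

```text
time: 36.38
position: [0.5479, 0.2554, 0.1276]
tool_rot: [0.044, 0.999, -0.001, -0.002]
ft_force: [0.4, 0.2, -0.0]
grip_width: 0.038
```

Emit:
drive_tool --pt "-0.0025 -0.036 0.021 0 0 1 0.44" --pt "0 0 0.035 0 0 0 0.44" --pt "0 0 0.015 0 0 0 0.44" --pt "0 0 0 0 0 0 0.44"

```text
time: 36.88
position: [0.5471, 0.2211, 0.0575]
tool_rot: [0.052, 0.999, -0.001, -0.002]
ft_force: [-0.2, -0.2, 0.6]
grip_width: 0.0385
```

```bash
python3 - <<'E'
from h import *
obs(); print(rel([.548,.2205,.009]))
E
```

```text
t 36.88 p [0.5471 0.2211 0.0575] q [ 0.195  0.71   1.642  0.     0.793 -1.272] F [-0.2 -0.2  0.6] w 0.0385
[[-0.995, 0.104, -0.005], [0.104, 0.995, -0.001], [0.004, -0.001, -1.0]]
[-0.00120271 -0.00039056  0.04853622]
```

Emit:
drive_tool --pt "0 0 0.025 0 0 0 0.44" --pt "0 0 0.015 0 0 0 0.44" --pt "0 0 0.005 0 0 0 0.44" --pt "0 0 0 0 0 0 0.44" --pt "0 0 0 0 0 0 0.1" --squeeze 40

```text
time: 37.5
position: [0.5493, 0.2213, 0.0153]
tool_rot: [0.052, 0.999, 0.0, 0.001]
ft_force: [-0.3, 0.2, 0.7]
grip_width: 0.0339
```

Emit:
drive_tool --pt "0 0 0 0 0 0 0.1" --pt "0 0 0 0 0 0 0" --pt "0 0 0 0 0 0 0" --pt "0 0 -0.02 0 0 0 0" --pt "0 0 -0.04 0 0 0 0"

```text
time: 38.12
position: [0.547, 0.2207, 0.0733]
tool_rot: [0.052, 0.999, -0.001, -0.002]
ft_force: [0.5, -0.4, -0.6]
grip_width: 0.0145
```

Emit:
drive_tool --pt "0 0 -0.05 0 0 0 0" --pt "0 0 -0.05 0 0 0 0" --pt "0 0 -0.04 0 0 0 0" --pt "0 0 0 0 0 0 0"

```text
time: 38.62
position: [0.5509, 0.2216, 0.2182]
tool_rot: [0.052, 0.999, 0.001, 0.004]
ft_force: [0.9, -0.4, -1.4]
grip_width: 0.0147
```

```bash
python3 - <<'E'
from h import *
obs()
P=Plan(0); P.arc([.528,-.313,.21],84,step=.05); P.out()
p,d=robot.camera('side'); cv2.imwrite('pics/s5.png',p); blobs('side',p,d,c=(.5,.165),hx=.10,hy=.12)
E
```

```text
t 38.62 p [0.5509 0.2216 0.2182] q [ 0.194  0.487  1.524  0.     1.122 -1.272] F [ 0.9 -0.4 -1.4] w 0.0147
[[-0.995, 0.104, 0.008], [0.104, 0.995, 0.002], [-0.008, 0.003, -1.0]]
[[-0.0212,-0.0402,0.0007,0,0,0,0],[-0.0182,-0.0419,0.0007,0,0,0,0],[-0.0149,-0.0432,0.0007,0,0,0,0],[-0.0116,-0.0444,0.0006,0,0,0,0],[-0.0082,-0.0453,0.0007,0,0,0,0]]
[[-0.0047,-0.0459,0.0007,0,0,0,0],[-0.0012,-0.0462,0.0007,0,0,0,0],[0.0023,-0.0463,0.0007,0,0,0,0],[0.0059,-0.0462,0.0007,0,0,0,0],[0.0095,-0.0456,0.0006,0,0,0,0]]
[[0.0129,-0.045,0.0007,0,0,0,0],[0.0164,-0.0439,0.0007,0,0,0,0]]
end [ 0.528 -0.313  0.21 ] 84.0 12
side px [295. 229.] n 118 mu [0.5567 0.1128] rect [552.5 112. ] [21.1 58.1] ang 175 zmax 0.033 zends 0.03 0.024 bright 128.0 83.0 dir [-1.    0.09]
side px [333. 240.] n 116 mu [0.442  0.1247] rect [436.9 129.5] [29.8 57.6] ang 12 zmax 0.042 zends 0.031 0.024 bright 148.0 99.0 dir [-0.98 -0.21]
side px [309. 240.] n 49 mu [0.5055 0.1414] rect [504.8 140.3] [22.1 25.4] ang 103 zmax 0.021 zends 0.02 0.021 bright 134.0 134.0 dir [-0.23  0.97]
side px [291. 243.] n 142 mu [0.5474 0.1672] rect [548.4 164.8] [18.4 58.8] ang 5 zmax 0.025 zends 0.023 0.024 bright 171.0 175.0 dir [-1.   -0.09]
side px [320. 251.] n 142 mu [0.4622 0.1759] rect [462.8 174.3] [19.5 61. ] ang 168 zmax 0.026 zends 0.024 0.024 bright 179.0 176.0 dir [-0.98  0.21]
side px [301. 254.] n 50 mu [0.5076 0.1992] rect [508.1 198.7] [22.5 24.3] ang 127 zmax 0.021 zends 0.02 0.02 bright 151.0 151.0 dir [-0.61  0.8 ]
side px [314. 265.] n 149 mu [0.4612 0.2305] rect [467.2 231.4] [21.8 61. ] ang 171 zmax 0.034 zends 0.024 0.03 bright 101.0 149.0 dir [-0.99  0.16]
```

Emit:
drive_tool --pt "-0.021 -0.04 0.0007 0 0 0 0" --pt "-0.018 -0.042 0.0007 0 0 0 0" --pt "-0.015 -0.043 0.0007 0 0 0 0" --pt "-0.0116 -0.0444 0.0006 0 0 0 0" --pt "-0.0082 -0.0453 0.0007 0 0 0 0"

```text
time: 39.3
position: [0.5985, -0.0014, 0.2085]
tool_rot: [0.052, 0.999, 0.0, -0.002]
ft_force: [0.1, -0.1, -0.6]
grip_width: 0.0146
```

Emit:
drive_tool --pt "-0.0047 -0.046 0.0007 0 0 0 0" --pt "-0.0012 -0.0462 0.0007 0 0 0 0" --pt "0.0023 -0.0463 0.0007 0 0 0 0" --pt "0.006 -0.0462 0.0007 0 0 0 0" --pt "0.0095 -0.0456 0.0006 0 0 0 0"

```text
time: 39.92
position: [0.5622, -0.2287, 0.2051]
tool_rot: [0.052, 0.999, 0.001, -0.002]
ft_force: [1.0, -0.1, -1.4]
grip_width: 0.0142
```

Emit:
drive_tool --pt "0.013 -0.045 0.0007 0 0 0 0" --pt "0.0164 -0.044 0.0007 0 0 0 0" --pt "0 0 0 0 0 0 0" --pt "0 0 0 0 0 0 0"

```text
time: 40.42
position: [0.5243, -0.3124, 0.2044]
tool_rot: [0.053, 0.999, 0.002, -0.001]
ft_force: [0.3, -0.5, -1.2]
grip_width: 0.0145
```

```bash
python3 - <<'E'
from h import *
obs(); print(rel([.524,-.313,.126]))
E
```

```text
t 40.42 p [ 0.5243 -0.3124  0.2044] q [-7.210e-01  5.300e-01  1.487e+00  1.000e-03  1.130e+00 -2.186e+00] F [ 0.3 -0.5 -1.2] w 0.0145
[[-0.994, 0.105, -0.003], [0.105, 0.994, 0.003], [0.003, 0.003, -1.0]]
[ 2.08713799e-05 -8.32043573e-04  7.84372540e-02]
```

Emit:
drive_tool --pt "0 0 0.04 0 0 0 0" --pt "0 0 0.025 0 0 0 0" --pt "0 0 0.01 0 0 0 0" --pt "0 0 0.002 0 0 0 0" --pt "0 0 0 0 0 0 0"

```text
time: 41.05
position: [0.526, -0.3134, 0.1301]
tool_rot: [0.052, 0.999, -0.0, 0.001]
ft_force: [-0.2, 0.1, -1.2]
grip_width: 0.0144
```

Emit:
drive_tool --pt "0 0 0 0 0 0 0.28" --pt "0 0 0 0 0 0 0.28" --pt "0 0 0 0 0 0 0.28" --pt "0 0 -0.04 0 0 0 0.28" --pt "0 0 -0.04 0 0 0 0.28"

```text
time: 41.68
position: [0.5249, -0.3132, 0.2099]
tool_rot: [0.052, 0.999, 0.0, -0.001]
ft_force: [0.1, 0.1, -0.3]
grip_width: 0.0247
```

```bash
python3 - <<'E'
from h import *
obs()
p,d=robot.camera('side'); blobs('side',p,d,c=(.5,.165),hx=.10,hy=.12); cv2.imwrite('pics/s6.png',cv2.resize(p[90:190,290:400],(660,600),interpolation=cv2.INTER_CUBIC))
P=Plan(.44); P.arc([.558,.111,.10],84,step=.05); P.out()
E
```

```text
t 41.67 p [ 0.5249 -0.3132  0.2099] q [-0.721  0.524  1.481 -0.     1.139 -2.187] F [ 0.1  0.1 -0.3] w 0.0247
[[-0.995, 0.105, -0.001], [0.105, 0.995, 0.001], [0.001, 0.001, -1.0]]
side px [294. 229.] n 122 mu [0.5576 0.1131] rect [554.8 115.6] [24.6 59.3] ang 176 zmax 0.034 zends 0.031 0.024 bright 112.0 79.0 dir [-1.    0.08]
side px [333. 240.] n 116 mu [0.4413 0.1247] rect [432.7 125.3] [31.9 63.6] ang 9 zmax 0.043 zends 0.03 0.024 bright 150.0 117.0 dir [-0.99 -0.16]
side px [308. 240.] n 50 mu [0.5061 0.1417] rect [505.9 141.6] [24.  24.1] ang 95 zmax 0.023 zends 0.02 0.02 bright 96.0 123.0 dir [-0.09  1.  ]
side px [291. 242.] n 136 mu [0.5478 0.1669] rect [548.7 165.9] [18.3 59.7] ang 5 zmax 0.025 zends 0.023 0.023 bright 127.0 174.0 dir [-1.   -0.09]
side px [320. 251.] n 145 mu [0.4627 0.1759] rect [463.4 174. ] [17.6 59.1] ang 167 zmax 0.025 zends 0.023 0.024 bright 127.0 129.0 dir [-0.98  0.22]
side px [301. 254.] n 53 mu [0.5082 0.1986] rect [508.9 198.8] [23.8 24.1] ang 122 zmax 0.023 zends 0.019 0.021 bright 152.0 130.0 dir [-0.52  0.85]
side px [314. 265.] n 152 mu [0.4613 0.2306] rect [467.3 229.6] [21.9 62.3] ang 170 zmax 0.033 zends 0.024 0.03 bright 84.0 124.0 dir [-0.99  0.17]
[[-0.0132,0.0433,0.0116,0,0,0,0.44],[-0.0099,0.0438,0.0116,0,0,0,0.44],[-0.0065,0.0441,0.0117,0,0,0,0.44],[-0.0032,0.0442,0.0116,0,0,0,0.44],[0,0.0439,0.0116,0,0,0,0.44]]
[[0.0033,0.0434,0.0116,0,0,0,0.44],[0.0065,0.0428,0.0117,0,0,0,0.44],[0.0095,0.0418,0.0116,0,0,0,0.44],[0.0126,0.0407,0.0116,0,0,0,0.44],[0.0154,0.0394,0.0116,0,0,0,0.44]]
end [0.558 0.111 0.1  ] 84.0 10
```

View pics/s6.png

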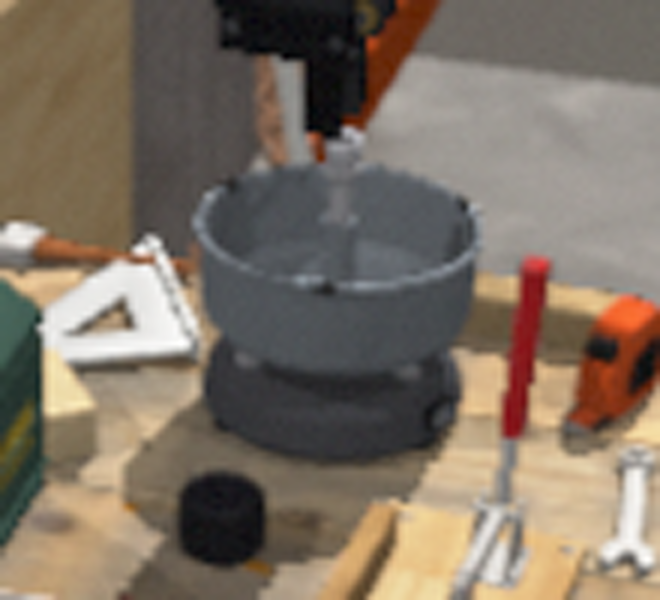

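The bowl is at (338,250), empty as far as can be seen from this side; the near wall hides the +y floor. The cap is upright at (222,518). Next bolt is at (0.553,0.111).

Emit:
drive_tool --pt "-0.013 0.043 0.005 0 0 0 0.44" --pt "-0.01 0.044 0.005 0 0 0 0.44" --pt "-0.0065 0.044 0.005 0 0 0 0.44" --pt "-0.003 0.044 0.005 0 0 0 0.44" --pt "0 0.044 0.01 0 0 0 0.44"

```text
time: 42.35
position: [0.5813, -0.0979, 0.1797]
tool_rot: [0.052, 0.999, -0.0, 0.001]
ft_force: [0.3, -0.4, 0.1]
grip_width: 0.0382
```

Emit:
drive_tool --pt "0.003 0.0434 0.01 0 0 0 0.44" --pt "0.0065 0.043 0.015 0 0 0 0.44" --pt "0.0095 0.042 0.015 0 0 0 0.44" --pt "0.0126 0.041 0.02 0 0 0 0.44" --pt "0.0154 0.0394 0.02 0 0 0 0.44"

```text
time: 42.98
position: [0.5559, 0.1149, 0.0991]
tool_rot: [0.052, 0.999, 0.0, 0.001]
ft_force: [1.0, 0.1, -1.3]
grip_width: 0.038
```

Emit:
drive_tool --pt "0 0 0.03 0 0 0 0.44" --pt "0 0 0.012 0 0 0 0.44" --pt "0 0 0 0 0 0 0.44"

```text
time: 43.35
position: [0.5554, 0.1131, 0.0568]
tool_rot: [0.053, 0.999, -0.0, -0.001]
ft_force: [-0.1, -0.2, -0.2]
grip_width: 0.0382
```

```bash
python3 - <<'E'
from h import *
obs(); print(rel([.558,.111,.012]))
p,d=robot.camera('top'); W=cloud('top',d); m=(np.hypot(W[...,0]-.528,W[...,1]+.358)<.078)&(W[...,2]<.12); c=p[185:245,400:470]; cv2.imwrite('pics/t6.png',cv2.resize(c,(560,480),interpolation=cv2.INTER_CUBIC))
x=W[m]; s=x[(x[:,2]>.075)&(x[:,2]<.1)&(np.hypot(x[:,0]-.528,x[:,1]+.358)<.07)&(np.hypot(x[:,0]-.528,x[:,1]+.358)>.016)]; print(len(s), s.mean(0) if len(s) else '')
E
```

```text
t 43.35 p [0.5554 0.1131 0.0568] q [ 0.004  0.69   1.706 -0.     0.746 -1.462] F [-0.1 -0.2 -0.2] w 0.0382
[[-0.994, 0.105, -0.001], [0.105, 0.994, -0.0], [0.001, -0.0, -1.0]]
[-0.002869   -0.00184135  0.04480423]
103 [ 0.52545518 -0.3279083   0.08308087]
```

View pics/t6.png

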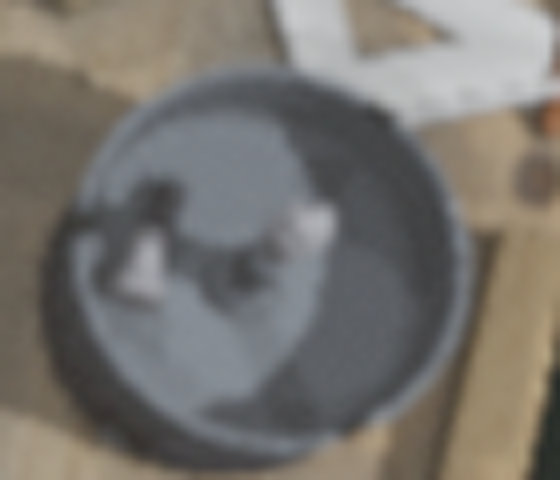

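The top view shows the first bolt lying in the bowl at about (145,240), with the stud at (305,225). Now for the second bolt.

Emit:
drive_tool --pt "-0.003 -0.002 0.025 0 0 0 0.44" --pt "0 0 0.014 0 0 0 0.44" --pt "0 0 0.005 0 0 0 0.44" --pt "0 0 0 0 0 0 0.44" --pt "0 0 0 0 0 0 0.1"

```text
time: 44.02
position: [0.5587, 0.1113, 0.014]
tool_rot: [0.052, 0.999, 0.0, 0.001]
ft_force: [-0.5, -0.7, 0.2]
grip_width: 0.0337
```

Emit:
drive_tool --pt "0 0 0 0 0 0 0.1" --pt "0 0 0 0 0 0 0" --pt "0 0 0 0 0 0 0" --pt "0 0 -0.02 0 0 0 0" --pt "0 0 -0.04 0 0 0 0"

```text
time: 44.65
position: [0.5566, 0.1113, 0.0723]
tool_rot: [0.052, 0.999, -0.0, -0.002]
ft_force: [0.6, -0.3, -0.2]
grip_width: 0.0147
```

Emit:
drive_tool --pt "0 0 -0.05 0 0 0 0" --pt "0 0 -0.05 0 0 0 0" --pt "0 0 -0.04 0 0 0 0" --pt "0 0 0 0 0 0 0"

```text
time: 45.15
position: [0.5605, 0.1115, 0.2168]
tool_rot: [0.052, 0.999, 0.0, 0.004]
ft_force: [0.5, 0.4, -1.1]
grip_width: 0.0148
```

```bash
python3 - <<'E'
from h import *
obs()
P=Plan(0); P.arc([.533,-.402,.21],84,step=.05); P.out()
E
```

```text
t 45.15 p [0.5605 0.1115 0.2168] q [ 1.000e-03  4.590e-01  1.582e+00  0.000e+00  1.093e+00 -1.466e+00] F [ 0.5  0.4 -1.1] w 0.0148
[[-0.995, 0.104, 0.008], [0.104, 0.995, 0.0], [-0.008, 0.001, -1.0]]
[[-0.0199,-0.0403,0.0006,0,0,0,0],[-0.0168,-0.0424,0.0006,0,0,0,0],[-0.0137,-0.0442,0.0007,0,0,0,0],[-0.0102,-0.0458,0.0006,0,0,0,0],[-0.0067,-0.0471,0.0006,0,0,0,0]]
[[-0.003,-0.0481,0.0006,0,0,0,0],[0.0009,-0.0489,0.0006,0,0,0,0],[0.0047,-0.0494,0.0007,0,0,0,0],[0.0088,-0.0494,0.0006,0,0,0,0],[0.0128,-0.0492,0.0006,0,0,0,0]]
[[0.0168,-0.0487,0.0006,0,0,0,0]]
end [ 0.5331 -0.402   0.21  ] 84.0 11
```

Emit:
drive_tool --pt "-0.02 -0.04 0.0006 0 0 0 0" --pt "-0.017 -0.0424 0.0006 0 0 0 0" --pt "-0.0137 -0.044 0.0007 0 0 0 0" --pt "-0.01 -0.046 0.0006 0 0 0 0" --pt "-0.0067 -0.047 0.0006 0 0 0 0"

```text
time: 45.78
position: [0.6015, -0.1149, 0.208]
tool_rot: [0.052, 0.999, 0.001, -0.002]
ft_force: [-0.1, 0.6, -1.3]
grip_width: 0.0149
```

Emit:
drive_tool --pt "-0.003 -0.048 0.0006 0 0 0 0" --pt "0.001 -0.049 0.0006 0 0 0 0" --pt "0.0047 -0.0494 0.0007 0 0 0 0" --pt "0.009 -0.0494 0.0006 0 0 0 0" --pt "0.0128 -0.049 0.0006 0 0 0 0"

```text
time: 46.4
position: [0.5511, -0.3555, 0.2046]
tool_rot: [0.052, 0.999, 0.001, -0.001]
ft_force: [-0.0, -0.6, -1.5]
grip_width: 0.0143
```

Emit:
drive_tool --pt "0.0168 -0.0487 0.0006 0 0 0 0" --pt "0 0 0 0 0 0 0" --pt "0 0 0 0 0 0 0"

```text
time: 46.78
position: [0.5299, -0.4004, 0.2046]
tool_rot: [0.053, 0.999, 0.002, -0.001]
ft_force: [0.6, 0.3, -0.8]
grip_width: 0.0142
```

```bash
python3 - <<'E'
from h import *
obs(); print(rel([.533,-.402,.126]))
E
```

```text
t 46.77 p [ 0.5299 -0.4004  0.2046] q [-8.150e-01  6.020e-01  1.342e+00  1.000e-03  1.202e+00 -2.281e+00] F [ 0.6  0.3 -0.8] w 0.0142
[[-0.994, 0.105, -0.002], [0.105, 0.994, 0.003], [0.003, 0.003, -1.0]]
[-0.00344559 -0.00149806  0.07863155]
```

Emit:
drive_tool --pt "-0.002 -0.001 0.04 0 0 0 0" --pt "0 0 0.025 0 0 0 0" --pt "0 0 0.01 0 0 0 0" --pt "0 0 0.002 0 0 0 0" --pt "0 0 0 0 0 0 0"

```text
time: 47.4
position: [0.5334, -0.4028, 0.1305]
tool_rot: [0.052, 0.999, -0.001, 0.001]
ft_force: [-0.8, 0.5, -0.0]
grip_width: 0.0148
```

Emit:
drive_tool --pt "0 0 0 0 0 0 0.28" --pt "0 0 0 0 0 0 0.28" --pt "0 0 0 0 0 0 0.28" --pt "0 0 -0.04 0 0 0 0.28" --pt "0 0 -0.04 0 0 0 0.28"

```text
time: 48.02
position: [0.5323, -0.4026, 0.21]
tool_rot: [0.052, 0.999, 0.001, -0.001]
ft_force: [-0.1, -0.7, 0.1]
grip_width: 0.024
```

```bash
python3 - <<'E'
from h import *
obs()
p,d=robot.camera('side'); blobs('side',p,d,c=(.49,.165),hx=.11,hy=.12); 
P=Plan(.44); P.arc([.461,.2275,.19],81,step=.05); P.out()
E
```

```text
t 48.02 p [ 0.5323 -0.4026  0.21  ] q [-0.815  0.599  1.33   0.     1.214 -2.281] F [-0.1 -0.7  0.1] w 0.024
[[-0.995, 0.105, -0.001], [0.105, 0.995, 0.001], [0.001, 0.001, -1.0]]
side px [333. 240.] n 117 mu [0.4416 0.1249] rect [433.6 125.4] [29.4 66.3] ang 9 zmax 0.043 zends 0.031 0.025 bright 133.0 115.0 dir [-0.99 -0.16]
side px [308. 240.] n 48 mu [0.5059 0.1422] rect [506.2 141.5] [23.1 23.6] ang 80 zmax 0.022 zends 0.02 0.02 bright 102.0 123.0 dir [0.18 0.98]
side px [291. 243.] n 140 mu [0.5471 0.1671] rect [548.6 165. ] [21.8 59.6] ang 5 zmax 0.025 zends 0.023 0.024 bright 148.0 125.0 dir [-1.   -0.08]
side px [320. 251.] n 144 mu [0.4627 0.1759] rect [463.5 174.3] [17.9 60.4] ang 169 zmax 0.025 zends 0.024 0.024 bright 126.0 127.0 dir [-0.98  0.19]
side px [301. 254.] n 48 mu [0.5074 0.1997] rect [508.  199.7] [21.4 23.5] ang 100 zmax 0.022 zends 0.021 0.02 bright 102.0 120.0 dir [-0.17  0.98]
side px [314. 265.] n 150 mu [0.4616 0.2305] rect [467.8 229.6] [22.6 61.6] ang 170 zmax 0.033 zends 0.024 0.03 bright 82.0 123.0 dir [-0.99  0.17]
side px [340. 284.] n 15 mu [0.3828 0.2658] rect [383.1 266.4] [ 5.3 16.8] ang 98 zmax 0.021 zends 0.021 0.02 bright 42.0 29.0 dir [-0.13  0.99]
[[-0.0156,0.0515,0.0019,0,0,0.2,0.44],[-0.0109,0.0517,0.002,0,0,0.2,0.44],[-0.0064,0.0517,0.0019,0,0,0.2,0.44],[-0.0018,0.0511,0.0019,0,0,0.3,0.44],[0.0026,0.0502,0.0019,0,0,0.2,0.44]]
[[0.0068,0.049,0.002,0,0,0.2,0.44],[0.0109,0.0474,0.0019,0,0,0.2,0.44],[0.0147,0.0454,0.0019,0,0,0.2,0.44],[0.0182,0.0432,0.002,0,0,0.2,0.44],[0.0215,0.0406,0.0019,0,0,0.2,0.44]]
[[0.0245,0.0379,0.0019,0,0,0.3,0.44],[0.0272,0.0349,0.0019,0,0,0.2,0.44],[0.0297,0.0318,0.002,0,0,0.2,0.44],[0.0316,0.0284,0.0019,0,0,0.2,0.44]]
end [0.461  0.2274 0.19  ] 81.0 14
```

Emit:
drive_tool --pt "-0.0156 0.0515 0.002 0 0 0.2 0.44" --pt "-0.011 0.0517 0.002 0 0 0.2 0.44" --pt "-0.0064 0.0517 0.002 0 0 0.2 0.44" --pt "-0.0018 0.051 0.002 0 0 0.3 0.44" --pt "0.0026 0.05 0.002 0 0 0.2 0.44"

```text
time: 48.7
position: [0.5936, -0.1504, 0.1997]
tool_rot: [0.062, 0.998, -0.0, 0.001]
ft_force: [0.0, -0.3, -0.4]
grip_width: 0.0384
```

Emit:
drive_tool --pt "0.007 0.049 0.002 0 0 0.2 0.44" --pt "0.011 0.0474 0.002 0 0 0.2 0.44" --pt "0.0147 0.0454 0.002 0 0 0.2 0.44" --pt "0.018 0.0432 0.002 0 0 0.2 0.44" --pt "0.0215 0.0406 0.002 0 0 0.2 0.44"

```text
time: 49.32
position: [0.5509, 0.0828, 0.1897]
tool_rot: [0.071, 0.997, 0.0, 0.001]
ft_force: [0.0, 0.2, 0.6]
grip_width: 0.0383
```

Emit:
drive_tool --pt "0.0245 0.038 0.01 0 0 0.3 0.44" --pt "0.0272 0.035 0.02 0 0 0.2 0.44" --pt "0.0297 0.032 0.03 0 0 0.2 0.44" --pt "0.0316 0.0284 0.03 0 0 0.2 0.44" --pt "0 0 0.03 0 0 0 0.44"

```text
time: 49.95
position: [0.4563, 0.2319, 0.069]
tool_rot: [0.076, 0.997, -0.0, -0.001]
ft_force: [-0.6, -0.5, -1.1]
grip_width: 0.0381
```

Emit:
drive_tool --pt "0 0 0.01 0 0 0 0.44" --pt "0 0 0 0 0 0 0.44"

```text
time: 50.2
position: [0.4593, 0.2297, 0.0594]
tool_rot: [0.079, 0.997, -0.0, -0.0]
ft_force: [0.0, 0.1, 0.2]
grip_width: 0.0385
```

```bash
python3 - <<'E'
from h import *
obs(); print(rel([.460,.228,.0125]))
E
```

```text
t 50.2 p [0.4593 0.2297 0.0594] q [ 0.246  0.643  1.842 -0.     0.657 -1.167] F [0.  0.1 0.2] w 0.0385
[[-0.988, 0.157, -0.0], [0.157, 0.988, -0.0], [0.0, -0.0, -1.0]]
[-0.00100078 -0.00158899  0.04691282]
```

Emit:
drive_tool --pt "-0.001 -0.001 0.025 0 0 0 0.44" --pt "0 0 0.016 0 0 0 0.44" --pt "0 0 0.005 0 0 0 0.44" --pt "0 0 0 0 0 0 0.44" --pt "0 0 0 0 0 0 0.1"

```text
time: 50.82
position: [0.4601, 0.2289, 0.0141]
tool_rot: [0.078, 0.997, 0.0, 0.001]
ft_force: [0.0, -1.0, 0.5]
grip_width: 0.0339
```

Emit:
drive_tool --pt "0 0 0 0 0 0 0.1" --pt "0 0 0 0 0 0 0" --pt "0 0 0 0 0 0 0" --pt "0 0 -0.02 0 0 0 0" --pt "0 0 -0.04 0 0 0 0"

```text
time: 51.45
position: [0.4583, 0.2285, 0.0728]
tool_rot: [0.079, 0.997, -0.001, -0.002]
ft_force: [0.9, 0.0, -0.5]
grip_width: 0.0144
```

Emit:
drive_tool --pt "0 0 -0.05 0 0 0 0" --pt "0 0 -0.05 0 0 0 0" --pt "0 0 -0.04 0 0 0 0" --pt "0 0 0 0 0 0 0"

```text
time: 51.95
position: [0.4616, 0.2295, 0.2167]
tool_rot: [0.078, 0.997, 0.001, 0.004]
ft_force: [-0.4, -0.2, -1.0]
grip_width: 0.0147
```

```bash
python3 - <<'E'
from h import *
obs()
P=Plan(0); P.arc([.568,-.358,.215],84,step=.05); P.out()
E
```

```text
t 51.95 p [0.4616 0.2295 0.2167] q [ 0.244  0.386  1.717  0.     1.032 -1.17 ] F [-0.4 -0.2 -1. ] w 0.0147
[[-0.988, 0.156, 0.008], [0.156, 0.988, 0.002], [-0.007, 0.003, -1.0]]
[[-0.0325,-0.0278,0.0001,0,0,-0.2,0],[-0.0305,-0.0312,0.0002,0,0,-0.3,0],[-0.0282,-0.0346,0.0001,0,0,-0.2,0],[-0.0256,-0.0376,0.0001,0,0,-0.2,0],[-0.0226,-0.0405,0.0002,0,0,-0.2,0]]
[[-0.0194,-0.0432,0.0001,0,0,-0.3,0],[-0.0158,-0.0456,0.0001,0,0,-0.2,0],[-0.0119,-0.0477,0.0001,0,0,-0.2,0],[-0.0079,-0.0494,0.0002,0,0,-0.3,0],[-0.0036,-0.0509,0.0001,0,0,-0.2,0]]
[[0.0008,-0.0519,0.0001,0,0,-0.2,0],[0.0054,-0.0525,0.0002,0,0,-0.3,0],[0.0101,-0.0528,0.0001,0,0,-0.2,0]]
end [ 0.568 -0.358  0.215] 84.0 13
```

Emit:
drive_tool --pt "-0.0325 -0.028 0 0 0 -0.2 0" --pt "-0.0305 -0.031 0 0 0 -0.3 0" --pt "-0.028 -0.0346 0 0 0 -0.2 0" --pt "-0.0256 -0.0376 0 0 0 -0.2 0" --pt "-0.0226 -0.0405 0 0 0 -0.2 0"

```text
time: 52.58
position: [0.5714, 0.0372, 0.2115]
tool_rot: [0.069, 0.998, 0.0, -0.002]
ft_force: [0.0, 0.6, -1.8]
grip_width: 0.0146
```

Emit:
drive_tool --pt "-0.0194 -0.043 0 0 0 -0.3 0" --pt "-0.0158 -0.0456 0 0 0 -0.2 0" --pt "-0.012 -0.0477 0 0 0 -0.2 0" --pt "-0.008 -0.0494 0 0 0 -0.3 0" --pt "-0.0036 -0.051 0 0 0 -0.2 0"

```text
time: 53.2
position: [0.5989, -0.2052, 0.2111]
tool_rot: [0.058, 0.998, 0.001, -0.002]
ft_force: [0.0, 0.4, -0.7]
grip_width: 0.0142
```

Emit:
drive_tool --pt "0 -0.052 0 0 0 -0.2 0" --pt "0.004 -0.0525 0 0 0 -0.3 0" --pt "0.009 -0.053 0 0 0 -0.2 0" --pt "0 0 0 0 0 0 0" --pt "0 0 0 0 0 0 0"

```text
time: 53.82
position: [0.5682, -0.3584, 0.2114]
tool_rot: [0.053, 0.999, 0.002, -0.001]
ft_force: [-0.4, -0.4, -0.9]
grip_width: 0.0145
```

```bash
python3 - <<'E'
from h import *
obs(); print(rel([.570,-.358,.126]))
E
```

```text
t 53.83 p [ 0.5682 -0.3584  0.2114] q [-7.290e-01  6.050e-01  1.314e+00  1.000e-03  1.227e+00 -2.195e+00] F [-0.4 -0.4 -0.9] w 0.0145
[[-0.994, 0.105, -0.003], [0.105, 0.994, 0.003], [0.003, 0.003, -1.0]]
[-0.00204034  0.00029715  0.08543299]
```

Emit:
drive_tool --pt "-0.001 0 0.045 0 0 0 0" --pt "0 0 0.025 0 0 0 0" --pt "0 0 0.011 0 0 0 0" --pt "0 0 0.002 0 0 0 0" --pt "0 0 0 0 0 0 0"

```text
time: 54.45
position: [0.571, -0.3594, 0.1316]
tool_rot: [0.052, 0.999, -0.001, 0.001]
ft_force: [0.3, -0.9, -0.5]
grip_width: 0.0147
```

Emit:
drive_tool --pt "0 0 0 0 0 0 0.28" --pt "0 0 0 0 0 0 0.28" --pt "0 0 0 0 0 0 0.28" --pt "0 0 -0.04 0 0 0 0.28" --pt "0 0 -0.045 0 0 0 0.28"

```text
time: 55.08
position: [0.5696, -0.359, 0.2156]
tool_rot: [0.052, 0.999, 0.001, -0.001]
ft_force: [-0.6, -0.6, 0.3]
grip_width: 0.0241
```

```bash
python3 - <<'E'
from h import *
obs()
p,d=robot.camera('side'); blobs('side',p,d,c=(.49,.165),hx=.11,hy=.12); 
c=p[195:305,265:365]; cv2.imwrite('pics/s7.png',cv2.resize(c,(500,550),interpolation=cv2.INTER_CUBIC))
P=Plan(.44); P.arc([.47,.12,.19],100,step=.05); P.out()
E
```

```text
t 55.08 p [ 0.5696 -0.359   0.2156] q [-0.728  0.603  1.307  0.     1.235 -2.194] F [-0.6 -0.6  0.3] w 0.0241
[[-0.995, 0.105, -0.002], [0.105, 0.995, 0.002], [0.002, 0.001, -1.0]]
side px [333. 240.] n 118 mu [0.4418 0.1248] rect [435.6 130. ] [33.1 62.7] ang 9 zmax 0.044 zends 0.03 0.025 bright 171.0 119.0 dir [-0.99 -0.15]
side px [308. 240.] n 52 mu [0.5064 0.141 ] rect [506.2 142.3] [23.3 25.3] ang 95 zmax 0.021 zends 0.02 0.02 bright 95.0 121.0 dir [-0.09  1.  ]
side px [291. 243.] n 138 mu [0.5467 0.1671] rect [548.1 164.3] [20.8 59.8] ang 5 zmax 0.026 zends 0.024 0.024 bright 129.0 128.0 dir [-1.   -0.09]
side px [320. 251.] n 143 mu [0.4626 0.1759] rect [463.4 174.1] [18.1 58.7] ang 168 zmax 0.026 zends 0.023 0.023 bright 142.0 187.0 dir [-0.98  0.21]
side px [301. 254.] n 56 mu [0.5077 0.1994] rect [509.  198.5] [23.8 24.1] ang 101 zmax 0.023 zends 0.02 0.021 bright 95.0 121.0 dir [-0.19  0.98]
side px [340. 284.] n 15 mu [0.3829 0.2659] rect [383.5 266.1] [ 6.1 17.4] ang 96 zmax 0.021 zends 0.02 0.02 bright 41.0 33.0 dir [-0.1  1. ]
[[-0.0043,0.0523,0.0031,0,0,-1.5,0.44],[-0.0013,0.0512,0.003,0,0,-1.4,0.44],[0.0016,0.0499,0.0031,0,0,-1.5,0.44],[0.0044,0.0486,0.0031,0,0,-1.4,0.44],[0.0071,0.0471,0.003,0,0,-1.5,0.44]]
[[0.0095,0.0454,0.0031,0,0,-1.4,0.44],[0.0119,0.0436,0.0031,0,0,-1.5,0.44],[0.0141,0.0416,0.003,0,0,-1.4,0.44],[0.0162,0.0397,0.0031,0,0,-1.5,0.44],[0.0181,0.0375,0.0031,0,0,-1.4,0.44]]
[[0.0198,0.0353,0.003,0,0,-1.5,0.44]]
end [0.47 0.12 0.19] 100.0 11
```

View pics/s7.png

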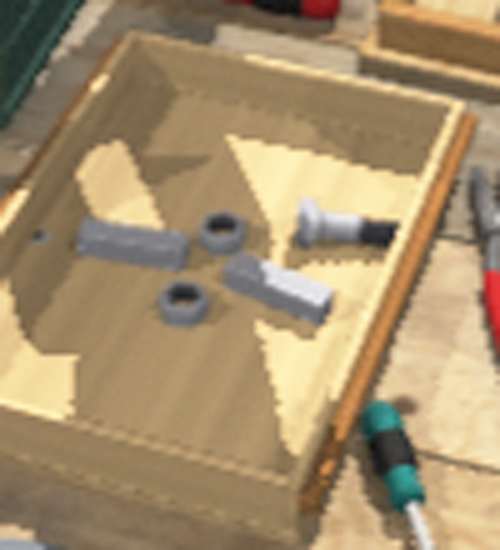

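The side crop shows the two bars, two nuts and one bolt left. That bolt's head is at (308,220) and its tip at (395,232), close to the tray's near wall. I'll cast rays and check in the top view.

```bash
python3 - <<'E'
from h import *
for nm,u,v in(('head face',298,221),('head/shank',322,222),('tip',396,234)): print(nm,onz('side',265+u/5,195+v/5,.017).round(4))
p,d=robot.camera('top'); blobs('top',p,d,c=(.455,.12),hx=.075,hy=.03)
W=cloud('top',d); m=(W[...,2]>.038)&(W[...,2]<.046)&(abs(W[...,1]-.12)<.03)&(W[...,0]<.46)&(W[...,0]>.36); print('near wall x',np.percentile(W[m][:,0],[5,50,95]))
s=W[(W[...,2]>.075)&(W[...,2]<.105)&(np.hypot(W[...,0]-.528,W[...,1]+.358)<.07)&(np.hypot(W[...,0]-.528,W[...,1]+.358)>.016)]; print(len(s))
c=p[185:245,400:470]; cv2.imwrite('pics/t7.png',cv2.resize(c,(560,480),interpolation=cv2.INTER_CUBIC))
E
```

```text
head face [0.465  0.1233 0.017 ]
head/shank [0.4521 0.1201 0.017 ]
tip [0.4105 0.1173 0.017 ]Traceback (most recent call last):
  File "<stdin>", line 4, in <module>
    return _quantile_unchecked(
        a, q, axis, out, overwrite_input, method, keepdims, weights)
    return _ureduce(a,
                    func=_quantile_ureduce_func,
    ...<5 lines>...
                    overwrite_input=overwrite_input,
                    method=method)
    r = func(a, **kwargs)
    result = _quantile(arr,
                       quantiles=q,
    ...<2 lines>...
                       out=out,
                       weights=wgt)
    slices_having_nans = np.isnan(arr[-1, ...])
                                  ~~~^^^^^^^^^
IndexError: index -1 is out of bounds for axis 0 with size 0
```

```bash
python3 - <<'E'
from h import *
p=cv2.imread('pics/t4.png'); hsv=cv2.cvtColor(p,cv2.COLOR_BGR2HSV)
m=np.zeros((400,640),np.uint8); m[194:216,290:308]=1; m=((hsv[...,1]<70)&(m>0)).astype(np.uint8)
N,l,st,ce=cv2.connectedComponentsWithStats(m); i=1+np.argmax(st[1:,4]); v,u=np.nonzero(l==i); print(st[i])
X=np.array([onz('top',a,b,.020)[:2] for a,b in zip(u,v)]); r=cv2.minAreaRect((X*1000).astype(np.float32)); print(r)
for y in range(192,218): print(y,''.join('#' if l[y,x]==i else '.' for x in range(286,312)), [int(t) for t in p[y,290:308].mean(-1)])
q,w=proj('top',[.438,.119,.02]); print('expected px',q,w); print(K('top')['R'])
# tray wall near: rim corner fit
for yy in(.05,.12,.2): print('side rim px',proj('side',[.405,yy,.042]))
E
```

```text
[296 201   9  15  86]
((442.4275817871094, 116.7918701171875), (55.00403594970703, 30.678884506225586), 16.965879440307617)
192 .......................... [166, 170, 170, 167, 149, 124, 128, 140, 141, 113, 108, 129, 155, 167, 168, 168, 165, 156]
193 .......................... [164, 166, 167, 170, 162, 137, 130, 139, 141, 130, 127, 136, 151, 165, 169, 168, 166, 162]
194 .......................... [165, 165, 166, 164, 169, 158, 151, 143, 136, 133, 136, 141, 152, 164, 170, 170, 169, 168]
195 .......................... [164, 162, 157, 154, 168, 172, 169, 158, 148, 142, 142, 149, 155, 162, 170, 172, 172, 170]
196 .......................... [163, 155, 145, 147, 162, 170, 172, 167, 159, 154, 152, 156, 159, 163, 170, 173, 172, 173]
197 .......................... [159, 146, 144, 149, 156, 166, 168, 167, 158, 157, 158, 160, 161, 169, 173, 175, 173, 173]
198 .......................... [153, 142, 149, 153, 155, 165, 167, 166, 160, 161, 161, 163, 165, 171, 173, 174, 174, 175]
199 .......................... [149, 148, 155, 156, 159, 167, 166, 166, 166, 164, 166, 166, 167, 168, 170, 172, 173, 174]

[... 1877 characters left out ...]
46, 120, 98, 87, 86, 113, 155, 170, 171, 172, 173, 179, 182]
216 .......................... [122, 137, 150, 154, 159, 160, 148, 140, 127, 115, 131, 160, 172, 173, 171, 173, 176, 178]
217 .......................... [109, 116, 120, 125, 137, 149, 150, 155, 156, 150, 154, 169, 175, 177, 174, 173, 173, 174]
expected px 299.01880478886295 208.8848241606834
[[ 0.29305114 -0.95607649 -0.00622692]
 [-0.92694101 -0.28251254 -0.24691503]
 [ 0.23431048  0.07813072 -0.96901713]]
side rim px (np.float64(352.2726948480862), np.float64(220.25717107338062))
side rim px (np.float64(346.3418967655811), np.float64(236.05975931841567))
side rim px (np.float64(338.74659121216905), np.float64(256.27903404538694))
```

```bash
python3 - <<'E'
from h import *
for nm,u,v,z in(('tip end',298.3,215.5,.014),('thread mid',298.2,213,.018),('shank',299.5,208,.022),('head far',300,200.7,.026)): print(nm,onz('top',u,v,z).round(4))
E
```

```text
tip end [0.4138 0.1145 0.014 ]
thread mid [0.4222 0.1173 0.018 ]
shank [0.4414 0.118  0.022 ]
head far [0.4684 0.1245 0.026 ]
```

```bash
python3 - <<'E'
from h import *
P=Plan(.44); P.arc([.444,.1205,.19],98,step=.05); P.out()
E
```

```text
[[-0.0025,0.054,0.0029,0,0,-1.3,0.44],[0.0009,0.0526,0.0029,0,0,-1.2,0.44],[0.0042,0.0511,0.0029,0,0,-1.3,0.44],[0.0073,0.0494,0.003,0,0,-1.3,0.44],[0.0101,0.0475,0.0029,0,0,-1.3,0.44]]
[[0.0129,0.0453,0.0029,0,0,-1.2,0.44],[0.0155,0.0432,0.0029,0,0,-1.3,0.44],[0.0178,0.0408,0.0029,0,0,-1.3,0.44],[0.0199,0.0383,0.0029,0,0,-1.2,0.44],[0.0219,0.0356,0.0029,0,0,-1.3,0.44]]
[[0.0235,0.033,0.003,0,0,-1.3,0.44]]
end [0.444  0.1205 0.19  ] 98.0 11
```

Emit:
drive_tool --pt "-0.0025 0.054 0.003 0 0 -1.3 0.44" --pt "0.001 0.0526 0.003 0 0 -1.2 0.44" --pt "0.0042 0.051 0.003 0 0 -1.3 0.44" --pt "0.0073 0.0494 0.003 0 0 -1.3 0.44" --pt "0.01 0.0475 0.003 0 0 -1.3 0.44"

```text
time: 55.8
position: [0.5655, -0.1033, 0.2001]
tool_rot: [-0.004, 1.0, 0.0, -0.0]
ft_force: [0.3, -0.1, -1.2]
grip_width: 0.038
```

Emit:
drive_tool --pt "0.013 0.0453 0.003 0 0 -1.2 0.44" --pt "0.0155 0.0432 0.003 0 0 -1.3 0.44" --pt "0.0178 0.041 0.003 0 0 -1.3 0.44" --pt "0.02 0.0383 0.01 0 0 -1.2 0.44" --pt "0.022 0.0356 0.02 0 0 -1.3 0.44"

```text
time: 56.42
position: [0.4679, 0.0943, 0.1617]
tool_rot: [-0.059, 0.998, -0.0, 0.001]
ft_force: [0.0, 0.6, -0.5]
grip_width: 0.0381
```

Emit:
drive_tool --pt "0.0235 0.033 0.03 0 0 -1.3 0.44" --pt "0 0 0.04 0 0 0 0.44" --pt "0 0 0.025 0 0 0 0.44" --pt "0 0 0 0 0 0 0.44"

```text
time: 56.92
position: [0.4393, 0.1231, 0.0651]
tool_rot: [-0.07, 0.998, 0.0, -0.002]
ft_force: [-0.1, -0.3, -0.1]
grip_width: 0.0384
```

```bash
python3 - <<'E'
from h import *
obs(); print(rel([.444,.1205,.0125]))
p,d=robot.camera('side'); cv2.imwrite('pics/s8.png',cv2.resize(p[195:275,285:365],(560,560),interpolation=cv2.INTER_CUBIC))
E
```

```text
t 56.92 p [0.4393 0.1231 0.0651] q [ 0.028  0.593  1.979 -0.     0.575 -1.683] F [-0.1 -0.3 -0.1] w 0.0384
[[-0.99, -0.139, -0.004], [-0.139, 0.99, -0.0], [0.004, 0.001, -1.0]]
[-0.00454221 -0.00330653  0.05256284]
```

View pics/s8.png

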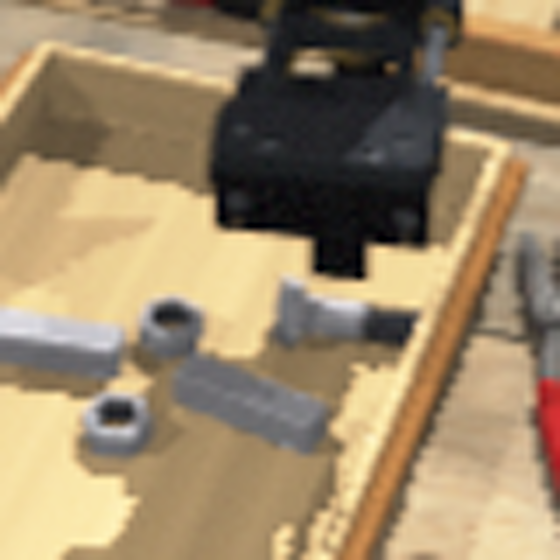

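The finger at (340,260) lines up with the shank; the head is at (293,312) and the tip at (412,326). I'll descend with a small correction.

Emit:
drive_tool --pt "-0.003 -0.002 0.02 0 0 0 0.44" --pt "0 0 0.01 0 0 0 0.44" --pt "0 0 0 0 0 0 0.44"

```text
time: 57.35
position: [0.4439, 0.1215, 0.0367]
tool_rot: [-0.07, 0.998, 0.0, -0.0]
ft_force: [-1.1, -0.1, 0.4]
grip_width: 0.0381
```

```bash
python3 - <<'E'
from h import *
obs(); print(rel([.444,.1205,.0125]))
E
```

```text
t 57.35 p [0.4439 0.1215 0.0367] q [ 0.024  0.655  1.984 -0.     0.502 -1.687] F [-1.1 -0.1  0.4] w 0.0381
[[-0.99, -0.139, -0.0], [-0.139, 0.99, -0.0], [0.0, 0.0, -1.0]]
[ 6.77574021e-05 -9.78176677e-04  2.42174396e-02]
```

Emit:
drive_tool --pt "0 -0.001 0.017 0 0 0 0.44" --pt "0 0 0.006 0 0 0 0.44" --pt "0 0 0 0 0 0 0.44" --pt "0 0 0 0 0 0 0.1" --pt "0 0 0 0 0 0 0.1"

```text
time: 57.98
position: [0.4444, 0.1207, 0.014]
tool_rot: [-0.07, 0.998, -0.0, 0.0]
ft_force: [-0.6, -1.1, 1.2]
grip_width: 0.0256
```

Emit:
drive_tool --pt "0 0 0 0 0 0 0" --pt "0 0 0 0 0 0 0" --pt "0 0 0 0 0 0 0" --pt "0 0 -0.02 0 0 0 0" --pt "0 0 -0.04 0 0 0 0"

```text
time: 58.6
position: [0.4432, 0.1205, 0.0729]
tool_rot: [-0.07, 0.998, 0.0, -0.002]
ft_force: [0.5, 0.0, -1.0]
grip_width: 0.0148
```

Emit:
drive_tool --pt "0 0 -0.05 0 0 0 0" --pt "0 0 -0.05 0 0 0 0" --pt "0 0 -0.045 0 0 0 0" --pt "0 0 0 0 0 0 0"

```text
time: 59.1
position: [0.4462, 0.1208, 0.2215]
tool_rot: [-0.07, 0.998, -0.0, 0.004]
ft_force: [0.9, 0.8, -1.2]
grip_width: 0.0149
```

```bash
python3 - <<'E'
from h import *
obs()
P=Plan(0); P.arc([.55,-.2,.23],92,step=.05); P.arc([.486,-.358,.22],90,step=.05); P.out()
E
```

```text
t 59.1 p [0.4462 0.1208 0.2215] q [ 0.022  0.308  1.833  0.     0.992 -1.689] F [ 0.9  0.8 -1.2] w 0.0149
[[-0.99, -0.14, 0.008], [-0.14, 0.99, 0.0], [-0.008, -0.001, -1.0]]
[[-0.0208,-0.0397,-0.0012,0,0,0.9,0],[-0.0179,-0.0426,-0.0012,0,0,0.8,0],[-0.0147,-0.0454,-0.0012,0,0,0.9,0],[-0.0111,-0.0478,-0.0012,0,0,0.8,0],[-0.0072,-0.05,-0.0012,0,0,0.9,0]]
[[-0.0033,-0.0519,-0.0013,0,0,0.9,0],[0.0011,-0.0534,-0.0012,0,0,0.8,0],[0.0129,-0.0402,0.0025,0,0,0.5,0],[0.0156,-0.0397,0.0025,0,0,0.5,0],[0.0182,-0.0389,0.0025,0,0,0.5,0]]
[[0.0208,-0.0379,0.0025,0,0,0.5,0]]
end [ 0.486 -0.358  0.22 ] 90.0 11
```

Emit:
drive_tool --pt "-0.021 -0.04 -0.0012 0 0 0.9 0" --pt "-0.018 -0.0426 -0.0012 0 0 0.8 0" --pt "-0.0147 -0.0454 -0.0012 0 0 0.9 0" --pt "-0.011 -0.048 -0.0012 0 0 0.8 0" --pt "-0.0072 -0.05 -0.0012 0 0 0.9 0"

```text
time: 59.72
position: [0.5392, -0.0966, 0.2222]
tool_rot: [-0.032, 0.999, 0.001, -0.002]
ft_force: [1.0, 0.7, -1.3]
grip_width: 0.0146
```

Emit:
drive_tool --pt "-0.0033 -0.052 -0.0013 0 0 0.9 0" --pt "0.001 -0.0534 -0.0012 0 0 0.8 0" --pt "0.013 -0.04 0.0025 0 0 0.5 0" --pt "0.0156 -0.04 0.0025 0 0 0.5 0" --pt "0.018 -0.039 0.0025 0 0 0.5 0"

```text
time: 60.35
position: [0.5032, -0.3213, 0.2168]
tool_rot: [-0.004, 1.0, 0.002, -0.002]
ft_force: [0.3, -0.5, -1.7]
grip_width: 0.0151
```

Emit:
drive_tool --pt "0.021 -0.038 0.0025 0 0 0.5 0" --pt "0 0 0 0 0 0 0" --pt "0 0 0 0 0 0 0"

```text
time: 60.72
position: [0.4833, -0.3578, 0.2152]
tool_rot: [0.0, 1.0, 0.002, -0.001]
ft_force: [-0.7, 0.2, -1.1]
grip_width: 0.0142
```

```bash
python3 - <<'E'
from h import *
obs(); print(rel([.486,-.358,.126]))
E
```

```text
t 60.73 p [ 0.4833 -0.3578  0.2152] q [-8.230e-01  5.050e-01  1.499e+00  1.000e-03  1.142e+00 -2.394e+00] F [-0.7  0.2 -1.1] w 0.0142
[[-1.0, 0.0, -0.002], [0.0, 1.0, 0.003], [0.002, 0.003, -1.0]]
[-0.00287981 -0.00046604  0.08919096]
```

Emit:
drive_tool --pt "-0.001 0 0.045 0 0 0 0" --pt "0 0 0.028 0 0 0 0" --pt "0 0 0.011 0 0 0 0" --pt "0 0 0.002 0 0 0 0" --pt "0 0 0 0 0 0 0"

```text
time: 61.35
position: [0.4859, -0.3592, 0.132]
tool_rot: [-0.0, 1.0, -0.001, 0.001]
ft_force: [-0.9, -0.3, -0.3]
grip_width: 0.0144
```

Emit:
drive_tool --pt "0 0 0 0 0 0 0.28" --pt "0 0 0 0 0 0 0.28" --pt "0 0 0 0 0 0 0.28" --pt "0 0 -0.04 0 0 0 0.28" --pt "0 0 -0.05 0 0 0 0.28"

```text
time: 61.98
position: [0.4843, -0.3585, 0.2209]
tool_rot: [0.0, 1.0, 0.001, -0.001]
ft_force: [1.6, -0.9, 0.5]
grip_width: 0.0244
```

Emit:
drive_tool --pt "0 0.05 -0.03 0 0 0 0.28" --pt "0 0.06 0 0 0 0 0.28" --pt "0 0.06 0 0 0 0 0.28" --pt "0 0.06 0 0 0 0 0.28" --pt "0 0.06 0 0 0 0 0.28"

```text
time: 62.6
position: [0.4849, -0.0674, 0.2515]
tool_rot: [0.0, 1.0, -0.0, 0.001]
ft_force: [1.3, -0.7, -0.8]
grip_width: 0.0239
```

Emit:
drive_tool --pt "0 0.06 0 0 0 0 0.28" --pt "0 0.06 0 0 0 0 0.28" --pt "0 0.05 0 0 0 0 0.28" --pt "0 0 0 0 0 0 0.28" --pt "0 0 0 0 0 0 0.28"

```text
time: 63.22
position: [0.4851, 0.1007, 0.2512]
tool_rot: [-0.0, 1.0, -0.0, 0.0]
ft_force: [-0.1, -0.6, -0.2]
grip_width: 0.0241
```

```bash
python3 - <<'E'
from h import *
obs()
p,d=robot.camera('top'); c=p[180:250,395:475]; a=cv2.resize(c,(480,420),interpolation=cv2.INTER_CUBIC)
s,ds=robot.camera('side'); b=cv2.resize(s[90:310,230:450],(420,420),interpolation=cv2.INTER_CUBIC); cv2.imwrite('pics/f1.png',np.hstack([a[:, :370],b]))
blobs('side',s,ds,c=(.49,.165),hx=.11,hy=.12)
W=cloud('side',ds); m=(np.hypot(W[...,0]-.55,W[...,1]+.185)<.05)&(W[...,2]>.03)&(W[...,2]<.06); print('cap top',m.sum(), W[m].mean(0))
W=cloud('top',d); r=np.hypot(W[...,0]-.528,W[...,1]+.358); q=W[(r<.076)&(r>.018)]; print('bowl z pct',np.percentile(q[:,2],[5,25,50,75,95]))
E
```

```text
t 63.23 p [0.4851 0.1007 0.2512] q [-2.100e-02  3.160e-01  1.716e+00 -1.000e-03  1.109e+00 -1.592e+00] F [-0.1 -0.6 -0.2] w 0.0241
[[-1.0, -0.001, 0.0], [-0.001, 1.0, -0.001], [-0.0, -0.001, -1.0]]
side px [309. 240.] n 47 mu [0.5054 0.1416] rect [506.6 140.2] [23.5 25.5] ang 102 zmax 0.022 zends 0.02 0.021 bright 138.0 147.0 dir [-0.21  0.98]
side px [291. 242.] n 136 mu [0.5472 0.1672] rect [548.3 165.4] [19.9 59. ] ang 6 zmax 0.025 zends 0.024 0.024 bright 175.0 172.0 dir [-1.  -0.1]
side px [320. 251.] n 140 mu [0.462 0.176] rect [462.7 173.8] [19.9 58.4] ang 167 zmax 0.026 zends 0.024 0.024 bright 176.0 176.0 dir [-0.97  0.23]
side px [301. 254.] n 47 mu [0.5075 0.1995] rect [507.7 198.9] [22.2 23.5] ang 99 zmax 0.022 zends 0.02 0.021 bright 148.0 149.0 dir [-0.16  0.99]
side px [340. 284.] n 12 mu [0.3824 0.2659] rect [383.3 266.6] [ 5.5 15.4] ang 94 zmax 0.022 zends 0.021 0.021 bright 40.0 30.0 dir [-0.07  1.  ]
cap top 106 [ 0.54869308 -0.17725308  0.03679458]
bowl z pct [0.06095899 0.0665668  0.06992498 0.07881521 0.09090053]
```

View pics/f1.png

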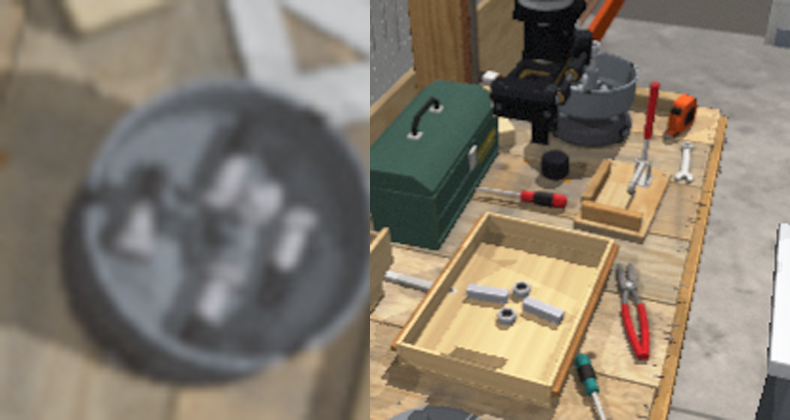

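The left panel shows four bolts in the open bowl, at (135,225), (235,180), (293,235) and (213,295). The right panel shows only the bars and nuts in the tray, the cap upright at (555,165), and both drivers in place. I'll hand in.

```bash
python3 - <<'E'
from h import *
s,ds=robot.camera('side'); W=cloud('side',ds); m=(np.hypot(W[...,0]-.515,W[...,1]-.445)<.088)
q=W[m&(W[...,2]<.012)]; h=W[m&(W[...,2]>.02)]; print('lid z',np.percentile(q[:,2],[5,50,95]),'hub',np.percentile(h[:,2],95))
print(robot.hand_in())
E
```

```text
lid z [0.00288977 0.00593276 0.00895149] hub 0.034493303126127785
the job is handed in; nothing more can be done
None
```

The tumbler is ready and I've handed the job in at about 63 s of the 210 s allowed. No verdict came back.

- **Cap:** I unscrewed it in three grips of 265° and stood it on the worktop at about (0.55, −0.18). Its top reads 37 mm against the 38 mm given, so it is upright.
- **Lid:** it lies flat at the left at (0.515, 0.445), hub up. Its top face reads 6 mm, and the hub top about 34 mm against 33 mm. Tilt just after I set it down was 0.2°.
- **Bolts:** all four are in the open bowl, confirmed in the last top view. I released each with the fingertips just above the rim, to keep the gripper off the stud, so each dropped about 60 mm onto the bowl floor.
- **Tray and screwdrivers:** both bars and both nuts measured within about 2 mm of where they started. The two screwdrivers look unmoved in the last picture; I didn't measure them.

One bolt was knocked a few centimetres aside during the run; I measured it again and picked it from its new place. Two checks disagreed:

- The lid touched down about 4 mm higher at the fingertips than I worked out from the grip.
- The two cameras placed one bolt about 6 mm apart, so I used the average and the grasp held.

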